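# Load the labware into its nests before an assay

### The job

Set up the bench for a plate assay: put the round jar, the small vial, the square bottle and the long strip box each into the nest made for it, standing upright and flat on the nest's floor inside its rim. The strip box stands too close to the cooling block for fingers to fit between them; sliding it along the block makes room. Do not tip the jar, vial or bottle over, and leave the microplate where it is.

Things in the scene. Friction and masses are not known exactly. Their poses are not given: they have to be found in the camera images.
- jar_mid (a point): Round white jar with a white, grey-ribbed cap, loose, standing: body 50 mm diameter and 44 mm tall, cap 49 mm diameter over the ribs, 60 mm tall in all, about 90 g. The point is its centre, 30 mm above its underside; z up.
- vial_mid (a point): Small round white vial with a white, grey-ribbed cap, loose, standing: body 30 mm diameter and 42 mm tall, cap 29 mm diameter over the ribs, 56 mm tall in all, about 35 g. The point is its centre, 28 mm above its underside; z up.
- bottle_mid (a point): Square white bottle with a small round white, grey-ribbed cap, loose, standing: body 46 x 46 mm and straight-sided to 50 mm above its underside, cap 30 mm diameter over the ribs, 72 mm tall in all, about 120 g. The point is its centre, 36 mm above its underside; z up, x and y square to its sides.
- stripbox_mid (a point): Long white closed box for tube strips, loose, a solid rigid brick: 110 (x) x 36 (y) x 42 (z) mm, about 110 g, with a grey inlay on the lid. The point is its centre, 21 mm above its underside; x along its length. At the start one long side stands only about 3 mm from the cooling block, too tight for a finger; slid lengthwise past the block's end it can be gripped across its 36 mm.
- jar_nest: Fixed black plastic tray with a bare metal floor. Origin: centre of its underside, on the bench; z up. The floor is 3 mm and the top of the rim 8 mm above the bench; rim 4 mm thick. Place for the jar: the larger round one, 64 mm inside diameter, 72 mm outside.
- vial_nest: Fixed black plastic tray with a bare metal floor. Origin: centre of its underside, on the bench; z up. The floor is 3 mm and the top of the rim 8 mm above the bench; rim 4 mm thick. Place for the vial: the smaller round one, 44 mm inside diameter, 52 mm outside.
- bottle_nest: Fixed black plastic tray with a bare metal floor. Origin: centre of its underside, on the bench; z up. The floor is 3 mm and the top of the rim 8 mm above the bench; rim 4 mm thick. Place for the square bottle: the square one, 60 x 60 mm inside, 68 x 68 mm outside; x and y square to its sides.
- stripbox_nest: Fixed black plastic tray with a bare metal floor. Origin: centre of its underside, on the bench; z up. The floor is 3 mm and the top of the rim 8 mm above the bench; rim 4 mm thick. Place for the strip box: the long one, 124 (x) x 50 (y) mm inside, 132 x 58 mm outside; x along its length. The box may go in either way round.
- coolblock: Aluminium cooling block with twelve dark bores, fixed to the bench: 76 (x) x 50 (y) x 38 (z) mm. Origin: centre of its underside; the strip box stands along its +y side, both lengths along x, their middles within 8 mm of each other along x.
- microplate: Pale clear-plastic 96-well plate, empty, loose, a bystander: 127 (x) x 85 (y) x 14 mm. Origin: centre of its underside.
Not all that is in view belongs to the job. What is shaped like the part that bears bottle_mid but orange or pink is not meant.

How it is judged:
By the outcome, as a careful person would: the job done as asked, in the order asked, and still so for the second after the job is handed in, with the robot touching nothing.
It also fails if it takes over 136 s, if anything falls off the work surface, if the arm or the gripper's body presses on something with over 40 N, if the wrist force passes 120 N, or if a joint passes its speed limit or range.

### The arm

A 6-joint arm with a two-finger parallel gripper is mounted at the origin on the work surface. World frame = base frame: x ahead of the robot, y to its left, z up, the work surface at z = 0. Lengths are in mm, angles in degrees, forces in N, time in s.
With the tool pointing down it reaches from about 350 to 850 mm from the base axis. Payload 8.1 kg.
Tool frame: the origin (TCP) lies on the centre line of the jaws, within the pads' length; the fingertips stand 8 mm ahead of it and the grasp point (between the pads) lies 11 mm behind it; x points along the fingers, z is the direction in which the jaws open and shut, and the axes are right-handed (so a half turn about x gives the same grasp; the last joint's range is limited). The gripper opens to 85 mm and grips with 20 to 120 N. Pads are 22 mm wide; open, the fingers measure 114 mm over their backs; the gripper's body (76 mm by 85 mm) begins 54 mm behind the grasp point. The pads swing forward as they close: fully open they stand 13 mm farther back than shut.
Start: joints at [-68.262, 7.471, 85.268, -0, 87.261, -4.893], TCP at [268.966, -536.342, 199.792] pointing down, gripper open.
Joint ranges: [-169.43, 169.43], [-51.17, 129.36], [1.28, 143.12], [-76.62, 256.62], [0, 156.53], [-152.29, 152.29]. Speed limits (degrees/s): [136.94, 136.94, 159.86, 180, 180, 180].

### API

Orientations are given as [roll, pitch, yaw] about the fixed x, y, z axes, in that order (R = Rz(yaw) Ry(pitch) Rx(roll)).
In Python, from bench import r, vision, order gives the robot as it stands. The module is installed in compiled form; this text tells all that it offers.
- The arm moves only by the shell command python3 -m jog 'ROWS' [FORCE]. ROWS is JSON, a list of rows, each a list of 3 entries, a list of its own where there are three numbers: the shift along the world's x, y, z in m, then the turn, a rotation vector about the world's x, y, z in rad, then the opening, from -1 (shut) to 1 (fully open). A call has 1 to 5 rows; each row is the pose to reach, as a shift and turn from the pose commanded when the call began; what a row does not reach only later rows make up. A row lasts 1/12 s, in which the tool goes at most 41.7 mm and 7.16 degrees, less where a joint would pass 70% of its speed; a pose out of reach is approached as far as the arm can. A call with a gripper value outside its range is refused whole. The fingers move at their own pace and stop on an object; FORCE is the grip in N (left out, the last holds). Time passes only in rows, so rows that repeat a pose let the fingers close. It gives the time, the measured TCP pose, the force and the opening at its end, in the units of the state.
- r.sense(): the state, without advancing time (a new reading comes with each control period).
- vision.snapshot(name): name is "scene" or "top"; returns the picture (400x640x3 uint8, red, green, blue); there is no depth.
- vision.camera_model(name): a dict with "fov_y" (degrees; the focal length in pixels is half the picture's height over the tangent of half this angle, whatever the lens; pixels are square), "cx", "cy" (the principal point, pixels), "D" ([k1, k2, p1, p2, k3] as OpenCV has them; the pictures are not rectified), "world_to_cam" (4x4, takes a point from world to camera coordinates). Camera axes: x right, y down, z forward; pixel columns grow to the right and rows downward; lengths in mm; the calibration is good to about 2 mm. A picture is of the moment at which its call begins. camera_model takes no time and is no camera call.
- order.hand_in(): hands the job in, once; it reports no verdict.
The state is a dict: "time": time; "joint_pos": joint angles; "qd": joint speeds; "joint_efforts": joint torques, N m; "tool_pos": TCP position; "tcp_rot": TCP orientation; "ft_force": force on the tool from outside, world axes, zero at the start; "wrist_torque": the same for the moment, N m; "finger_gap": finger opening in mm.
Only numpy, scipy, OpenCV 4.12 (cv2) and the standard library are available. Lean on these libraries where they do the work, as an engineer would, in place of code of your own. Each camera call takes 0.05 s, during which the arm holds its last target.

## Working session

There is one attempt and no reset: what is moved stays moved. The work goes in short steps, Python scripts to look and compute and a shell command to move; the robot and the scene stay as the last step left them, time stands still between calls to the robot, and variables do not carry over. Pictures are saved under pics/ and viewed, and the job is handed in when it is done.

```bash
mkdir -p pics
python3 - <<'E'
from bench import r, vision
import cv2
for n in("scene","top"):
    cv2.imwrite(f"pics/{n}0.png",cv2.cvtColor(vision.snapshot(n),cv2.COLOR_RGB2BGR))
    print(n,vision.camera_model(n))
print(r.sense())
E
```

```text
scene {'fov_y': 48.19098201164026, 'cx': 307.24495651197753, 'cy': 204.34265848452074, 'D': array([0.01754907, 0.        , 0.        , 0.        , 0.        ]), 'world_to_cam': array([[-5.83856328e-01,  8.11799699e-01, -9.64557631e-03,
         4.07661849e+02],
       [ 6.08435206e-01,  4.29666264e-01, -6.67228223e-01,
        -3.02147927e+02],
       [-5.37511292e-01, -3.95434128e-01, -7.44790885e-01,
         1.55765175e+03],
       [ 0.00000000e+00,  0.00000000e+00,  0.00000000e+00,
         1.00000000e+00]])}
top {'fov_y': 51.37624560741765, 'cx': 316.61038020573216, 'cy': 196.40751518365977, 'D': array([-0.09825782,  0.        ,  0.        ,  0.        ,  0.        ]), 'world_to_cam': array([[ 1.73209127e-02, -9.99848953e-01,  1.43427401e-03,
        -9.21468706e+01],
       [-9.93526973e-01, -1.73724299e-02, -1.12260197e-01,
         6.18742562e+02],
       [ 1.12268157e-01,  5.19459163e-04, -9.93677810e-01,
         1.11605735e+03],
       [ 0.00000000e+00,  0.00000000e+00,  0.00000000e+00,
         1.00000000e+00]])}
{'time': 0.1, 'joint_pos': array([-6.82624639e+01,  7.51276139e+00,  8.53247358e+01,  1.99131745e-03,
        8.72621208e+01, -4.89381125e+00]), 'qd': array([-0.02387386, -0.04981416, -0.14004867,  0.01378929,  0.02100847,
       -0.05568864]), 'joint_efforts': array([ 2.36792606e-03, -5.70956004e+01, -5.01938725e+01, -8.54119207e-05,
        8.21267342e-03, -2.54618470e-05]), 'tool_pos': array([ 268.7636628 , -535.80471572,  198.81248595]), 'tcp_rot': array([173.96242769,  89.90036221, 110.59367821]), 'ft_force': array([-1.15182802, -0.49495195, -0.3862915 ]), 'wrist_torque': array([-0.00294472,  0.01042177, -0.05062089]), 'finger_gap': 85.4983047017791}
```

View pics/top0.png

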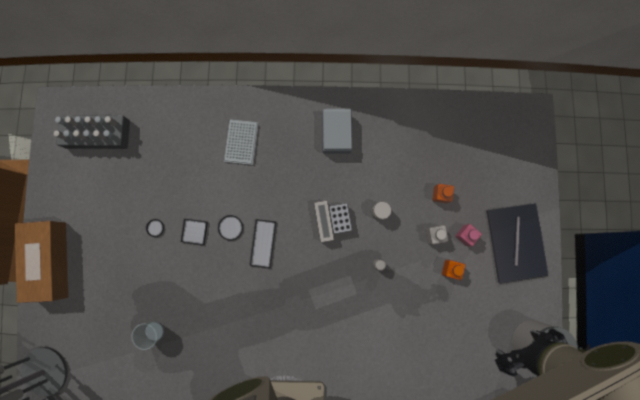

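View pics/scene0.png

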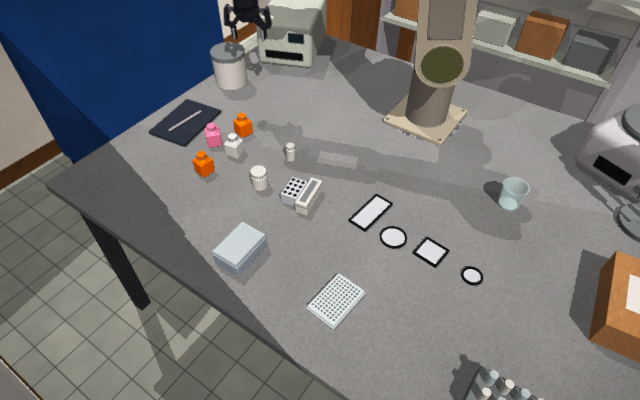

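Top view: nests at vial (155,228), bottle (195,232), jar (230,228), strip box (263,244). The strip box is at (323,221) beside the block (341,219), the jar at (382,211), the vial at (380,266) and the white bottle at (439,235). The bottle-shaped things are orange (444,192), pink (470,234), orange (455,270) and white (439,235); only the white one fits. I'll confirm it in an enlarged crop.

```bash
cat > h.py <<'E'
import numpy as np, cv2
from bench import r, vision
def K(n):
    m=vision.camera_model(n); f=200/np.tan(np.radians(m["fov_y"]/2))
    return np.array([[f,0,m["cx"]],[0,f,m["cy"]],[0,0,1.]]),m["D"],m["world_to_cam"]
def p2w(n,px,z):
    k,D,T=K(n); u=cv2.undistortPoints(np.array(px,float).reshape(-1,1,2),k,D).reshape(-1,2)
    R,t=T[:3,:3],T[:3,3]; c=-R.T@t
    d=np.c_[u,np.ones(len(u))]@R
    return c+d*((z-c[2])/d[:,2])[:,None]
def w2p(n,P):
    k,D,T=K(n); return cv2.projectPoints(np.array(P,float).reshape(-1,1,3),cv2.Rodrigues(T[:3,:3])[0],T[:3,3],k,D)[0].reshape(-1,2)
def snap(n,name):
    im=cv2.cvtColor(vision.snapshot(n),cv2.COLOR_RGB2BGR); cv2.imwrite(f"pics/{name}.png",im); return im
def crop(im,x0,y0,x1,y1,s,name):
    cv2.imwrite(f"pics/{name}.png",cv2.resize(im[y0:y1,x0:x1],None,fx=s,fy=s,interpolation=cv2.INTER_CUBIC))
def st():
    s=r.sense(); print(s["time"],s["tool_pos"].round(1),s["tcp_rot"].round(1),s["ft_force"].round(1),s["finger_gap"].round(1))
E
python3 - <<'E'
from h import *
im=cv2.imread("pics/top0.png")
crop(im,290,180,490,290,4,"c1"); crop(im,135,200,295,280,5,"c2")
im=cv2.imread("pics/scene0.png")
crop(im,180,100,340,220,5,"c3"); crop(im,340,180,500,300,5,"c4")
E
```

```text
(no output)
```

View pics/c1.png

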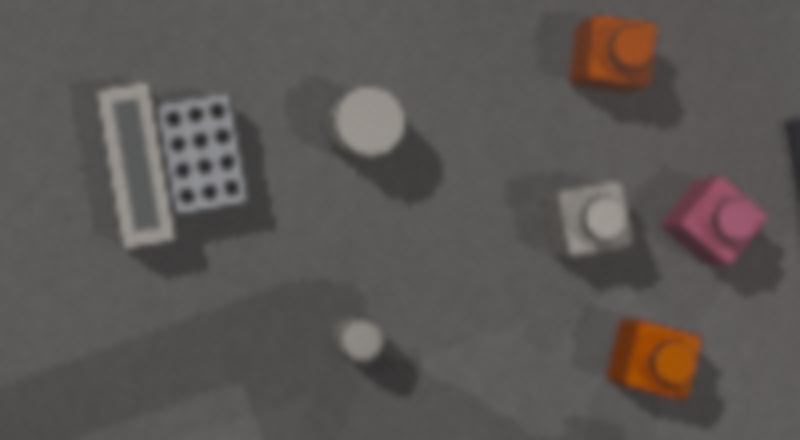

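View pics/c2.png

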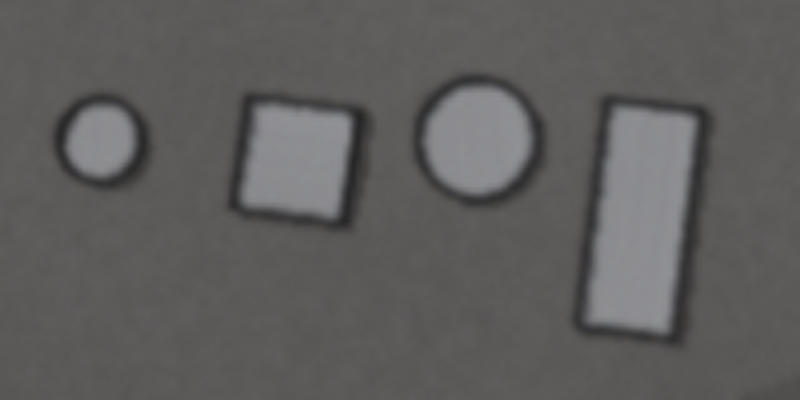

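View pics/c3.png

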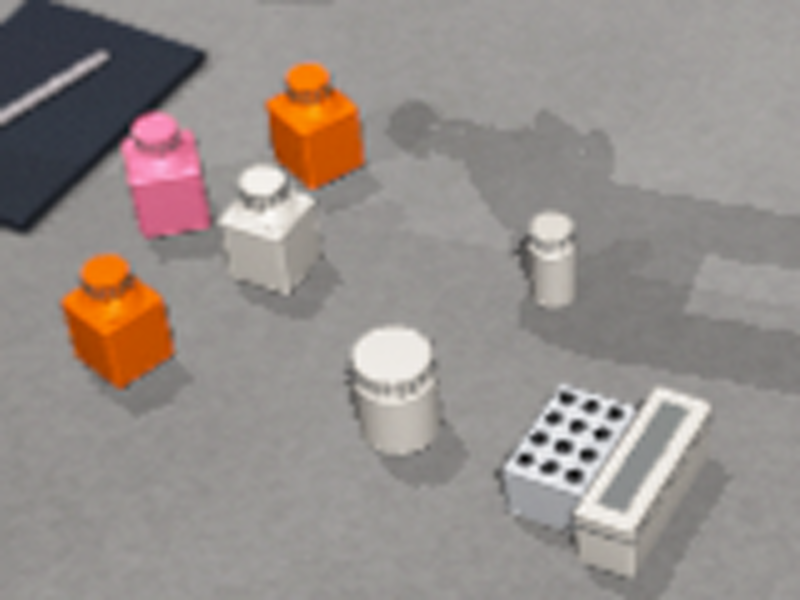

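View pics/c4.png

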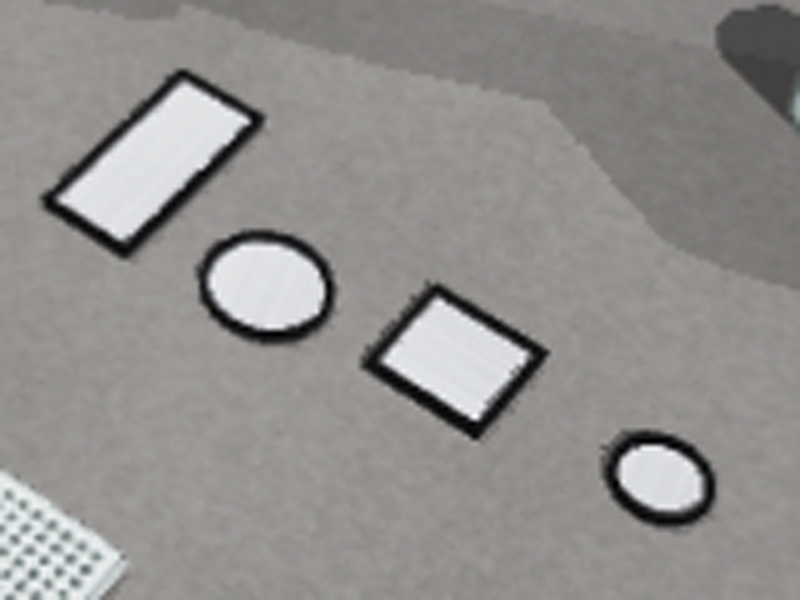

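```bash
cat > m.py <<'E'
from h import *
c1=lambda L:[(290+(u+.5)/4-.5,180+(v+.5)/4-.5) for u,v in L]
c2=lambda L:[(135+(u+.5)/5-.5,200+(v+.5)/5-.5) for u,v in L]
c3=lambda L:[(180+(u+.5)/5-.5,100+(v+.5)/5-.5) for u,v in L]
c4=lambda L:[(340+(u+.5)/5-.5,180+(v+.5)/5-.5) for u,v in L]
def quad(t,P):
    c=P.mean(0); e=[P[(i+1)%4]-P[i] for i in range(4)]
    print(t,c.round(1),[(round(float(np.hypot(*x[:2])),1),round(float(np.degrees(np.arctan2(x[1],x[0]))),1)) for x in e])
if __name__=="__main__":
    print("jar",p2w("top",c1([(370,121)]),60),p2w("scene",c3([(393,354)]),60))
    print("vial",p2w("top",c1([(362,340)]),56),p2w("scene",c3([(553,228)]),56))
    print("botcap",p2w("top",c1([(605,219)]),72),p2w("scene",c3([(265,182)]),72))
    quad("bot",p2w("top",c1([(558,191),(622,183),(632,250),(566,256)]),50))
    quad("box",p2w("top",c1([(98,92),(149,84),(174,238),(125,248)]),42))
    quad("boxS",p2w("scene",c3([(575,513),(656,388),(711,405),(630,529)]),42))
    quad("blk",p2w("top",c1([(160,104),(228,95),(246,203),(180,213)]),38))
    print("jn",p2w("top",c2([(479,140)]),8),p2w("scene",c4([(266,287)]),8))
    print("vn",p2w("top",c2([(102,141)]),8),p2w("scene",c4([(660,479)]),8))
    quad("bn",p2w("top",c2([(246,94),(367,106),(352,228),(229,208)]),6))
    quad("bnS",p2w("scene",c4([(434,283),(549,351),(477,439),(361,364)]),6))
    quad("sn",p2w("top",c2([(603,96),(710,106),(682,343),(575,329)]),6))
    quad("snS",p2w("scene",c4([(182,69),(265,118),(126,259),(41,200)]),6))
E
python3 m.py
```

```text
jar [[ 583.85934083 -259.206184     60.        ]] [[ 582.48159893 -258.37629172   60.        ]]
vial [[ 436.79578976 -254.84417738   56.        ]] [[ 436.23395964 -252.59442917   56.        ]]
botcap [[ 519.56766431 -415.89946842   72.        ]] [[ 518.97598891 -413.29911254   72.        ]]
bot [ 519.4 -415.3   50. ] [(45.0, -82.3), (46.1, -172.0), (46.1, 95.7), (44.4, 6.7)]
box [ 552.4 -102.    42. ] [(35.5, -80.0), (106.7, -170.0), (34.0, 102.5), (108.2, 10.8)]
boxS [ 551.8 -100.9   42. ] [(108.1, -169.2), (34.9, 101.5), (106.7, 9.7), (32.9, -76.0)]
blk [ 561.3 -148.    38. ] [(47.3, -81.5), (75.2, -170.0), (45.8, 99.5), (76.1, 11.2)]
jn [[530.46345629 160.37225132   8.        ]] [[533.38328416 164.15023922   8.        ]]
vn [[525.1225739  378.04403406   8.        ]] [[527.00866204 381.49148974   8.        ]]
bn [517.7 263.9   6. ] [(70.5, -94.4), (69.3, 175.3), (72.0, 82.4), (65.3, -5.9)]
bnS [516.4 266.4   6. ] [(68.8, 84.6), (72.7, -5.5), (69.5, -96.7), (71.1, 173.9)]
sn [488.6  66.7   6. ] [(60.9, -94.2), (133.4, 174.7), (60.6, 83.9), (131.4, -5.1)]
snS [487.6  69.    6. ] [(58.5, 83.9), (135.3, -5.1), (60.7, -98.3), (133.0, 174.0)]
```

Enlarged crop: the white bottle in c1 at (595,220) is the one meant; pink (715,220) and both orange ones are decoys. Measurements from the two cameras agree within about 3 mm. Starting with the jar.

```bash
P='[[0.314,0.277,-0.04],[0,0,1.107],1]'
python3 -m jog '[[[0.314,0.277,-0.04],[0,0,0.6],1],[[0.314,0.277,-0.04],[0,0,0.6],1],[[0.314,0.277,-0.04],[0,0,0.6],1],[[0.314,0.277,-0.04],[0,0,0.6],1],[[0.314,0.277,-0.04],[0,0,0.6],1]]' 40
```

```text
time: 0.52
tool_pos: [425.3, -397.5, 179.3]
tcp_rot: [156.5, 90.0, 127.8]
ft_force: [0.1, -1.0, -0.1]
finger_gap: 85.4
```

```bash
python3 -m jog '[[[0.1575,0.1385,-0.05],[0,0,0.5],1],[[0.1575,0.1385,-0.05],[0,0,0.5],1],[[0.1575,0.1385,-0.05],[0,0,0.5],1],[[0.1575,0.1385,-0.05],[0,0,0.5],1],[[0.1575,0.1385,-0.05],[0,0,0.5],1]]'; python3 -m jog '[[[0,0,0],[0,0,0],1],[[0,0,0],[0,0,0],1]]'
```

```text
time: 0.93
tool_pos: [577.7, -263.5, 130.8]
tcp_rot: [154.2, 90.0, 154.4]
ft_force: [0.4, -1.2, 1.2]
finger_gap: 85.6
time: 1.1
tool_pos: [577.1, -262.7, 129.7]
tcp_rot: [148.6, 89.8, 148.5]
ft_force: [-0.1, 0.8, -0.5]
finger_gap: 85.2
```

```bash
python3 -m jog '[[[0.006,0.0035,-0.03],[0,0,0],1],[[0.006,0.0035,-0.06],[0,0,0],1],[[0.006,0.0035,-0.09],[0,0,0],1],[[0.006,0.0035,-0.111],[0,0,0],1],[[0.006,0.0035,-0.111],[0,0,0],1]]'; python3 -m jog '[[[0,0,0],[0,0,0],0],[[0,0,0],[0,0,0],-0.5],[[0,0,0],[0,0,0],-1],[[0,0,0],[0,0,0],-1],[[0,0,0],[0,0,0],-1]]' 40;python3 -m jog '[[[0,0,0],[0,0,0],-1],[[0,0,0],[0,0,0],-1],[[0,0,0],[0,0,0],-1],[[0,0,0],[0,0,0],-1],[[0,0,0],[0,0,0],-1]]' 40
```

```text
time: 1.52
tool_pos: [577.7, -260.8, 14.6]
tcp_rot: [154.1, 89.4, 153.6]
ft_force: [-0.6, 0.1, -1.2]
finger_gap: 85.2
time: 1.93
tool_pos: [584.3, -263.2, 24.1]
tcp_rot: [-34.6, 89.7, -34.9]
ft_force: [-2.4, -1.3, 6.4]
finger_gap: 43.6
time: 2.35
tool_pos: [584.3, -263.2, 24.1]
tcp_rot: [-35.8, 89.7, -36.2]
ft_force: [-2.1, 0.2, 6.4]
finger_gap: 43.5
```

Run:
```python
from h import *
st()
a=snap("scene","s1"); b=snap("top","t1")
crop(a,200,110,300,210,5,"a"); crop(b,340,170,440,270,5,"b")
cv2.imwrite("pics/ab1.png",cv2.resize(np.hstack([cv2.imread("pics/a.png"),cv2.imread("pics/b.png")]),(800,400)))
```

```text
Traceback (most recent call last):
  File "h.py", line 18, in st
    s=r.sense(); print(s["time"],s["tool_pos"].round(1),s["tcp_rot"].round(1),s["ft_force"].round(1),s["finger_gap"].round(1))
                                                                                                     ^^^^^^^^^^^^^^^^^^^^^
AttributeError: 'float' object has no attribute 'round'
```

```bash
sed -i 's/s\["finger_gap"\].round(1)/s["finger_gap"]/' h.py
python3 - <<'E'
from h import *
st()
a=snap("scene","s1"); b=snap("top","t1")
crop(a,200,110,300,210,5,"a"); crop(b,340,170,440,270,5,"b")
cv2.imwrite("pics/ab1.png",cv2.resize(np.hstack([cv2.imread("pics/a.png"),cv2.imread("pics/b.png")]),(800,400)))
E
```

```text
2.35 [ 584.3 -263.2   24.1] [-35.8  89.7 -36.2] [-2.1  0.2  6.4] 43.50167161189672
```

View pics/ab1.png

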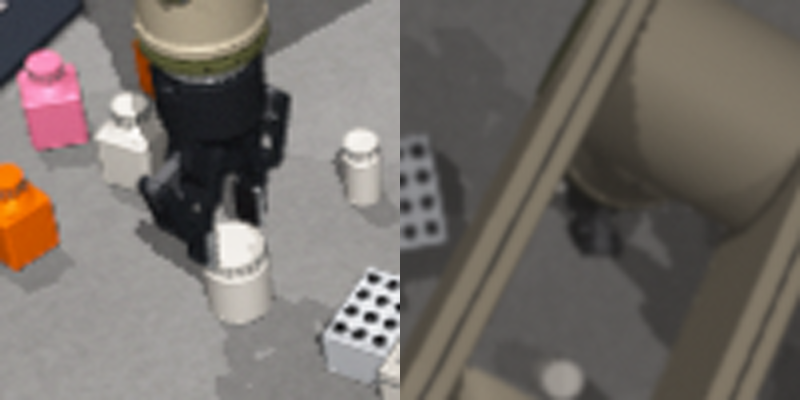

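Run:
```python
from h import *
a=cv2.imread("pics/s1.png")
def draw(im,n,P,col):
    for p in w2p(n,P): cv2.circle(im,tuple((int(round((p[0]+.5)*8-.5)),int(round((p[1]+.5)*8-.5)))),4,col,-1)
def big(im): return cv2.resize(im,None,fx=8,fy=8,interpolation=cv2.INTER_CUBIC)
A=big(a); x,y=584.3,-263.2
draw(A,"scene",[[x,y,24],[x,y,16],[x,y,78]],(0,0,255))
draw(A,"scene",[[x+d,y,z] for d in(-22,22) for z in (16,35)],(0,255,0))
t=np.linspace(0,6.28,24)
for z in(0,60): draw(A,"scene",np.c_[583+25*np.cos(t),-259+25*np.sin(t),0*t+z],(255,0,0))
cv2.imwrite("pics/o1.png",A[110*8:195*8,205*8:285*8])
A=big(cv2.imread("pics/scene0.png"))
P=np.array([268.8,-535.8,198.8]);j=np.array([.448,-.894,0])
draw(A,"scene",[P,P+[0,0,-8],P+42*j,P-42*j],(0,0,255))
cv2.imwrite("pics/o2.png",A[0:75*8,205*8:290*8])
```

```text
(no output)
```

View pics/o1.png

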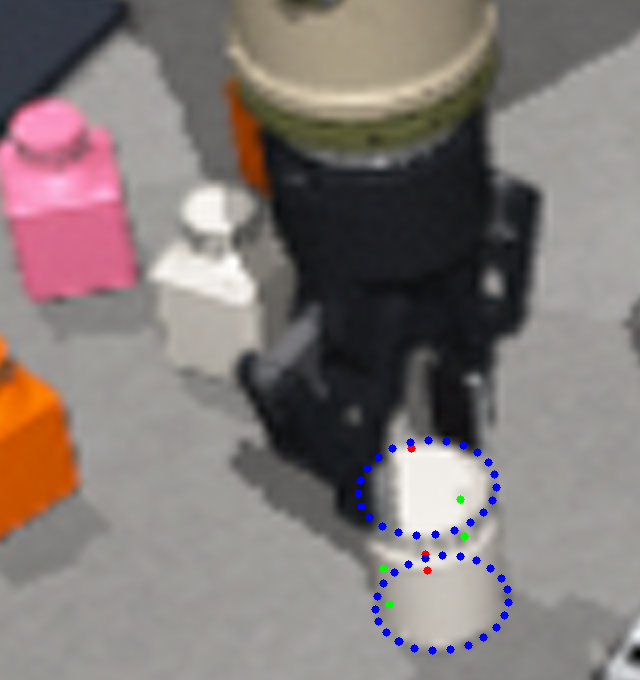

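View pics/o2.png

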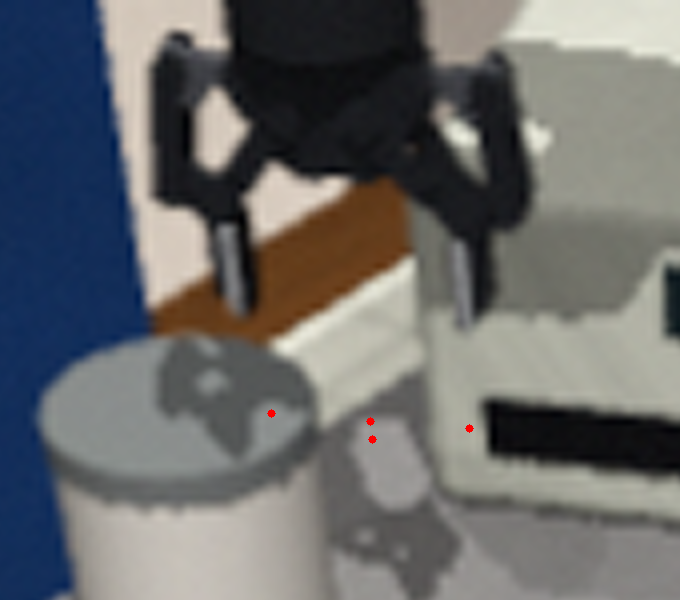

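Run:
```python
from h import *
def big(im): return cv2.resize(im,None,fx=8,fy=8,interpolation=cv2.INTER_CUBIC)
A=big(cv2.imread("pics/top0.png"))
P=np.array([268.8,-535.8,198.8]);j=np.array([.448,-.894,0])
for p in w2p("top",[P,P+42*j,P-42*j,P+[0,0,150]]): cv2.circle(A,(int(p[0]*8+4),int(p[1]*8+4)),4,(0,0,255),-1); print(p)
cv2.imwrite("pics/o3.png",cv2.convertScaleAbs(A[315*8:385*8,490*8:585*8],alpha=2,beta=20))
```

```text
[506.45652064 339.76076764]
[521.52036454 331.48787956]
[491.18026227 348.05125507]
[539.07279957 355.96070618]
```

View pics/o3.png

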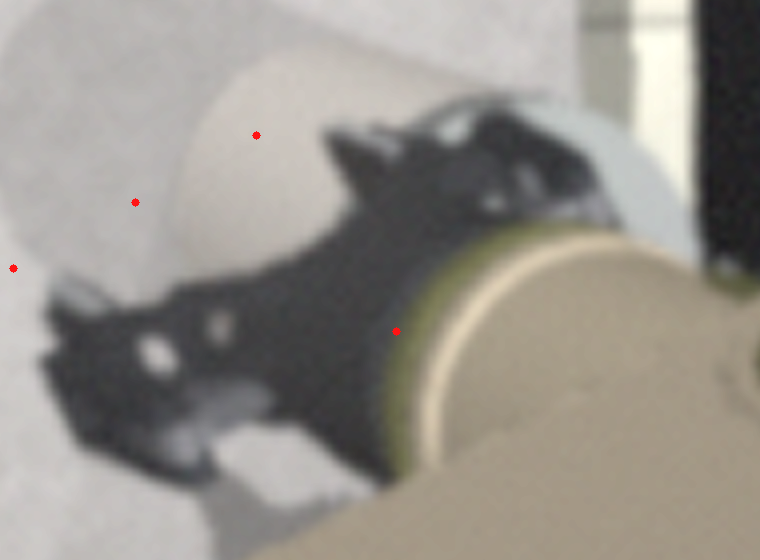

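Run:
```python
from h import *
def tri(pt,ps):
    M=[]
    for n,p in(("top",pt),("scene",ps)):
        k,D,T=K(n); u=cv2.undistortPoints(np.array([[p]],float),k,D)[0,0]
        M.append((T[:3],u))
    X=cv2.triangulatePoints(M[0][0],M[1][0],M[0][1].reshape(2,1),M[1][1].reshape(2,1)); return (X[:3]/X[3]).ravel()
print(tri((513.7,341.9),(249,39.7)))
print(tri((531.3,331.3),(205+235/8,310/8)),tri((496.2,352.5),(205+465/8,320/8)))
print(tri((439+2.0,234.3),(232.5,136)))
```

```text
[ 274.60956431 -531.27870973  246.09679489]
[ 297.73289749 -573.02857557  246.7019079 ] [ 252.52254559 -489.91112631  247.93206888]
[ 519.03722074 -415.44526319   71.27695611]
```

The overlay shows the real fingertips about 40 mm higher than the reported TCP implies: the triangulated tip is at z≈246 with the TCP reported at 199. The pads therefore closed on top of the cap. The jar still stands. I'll open, back off and calibrate this offset.

```bash
python3 -m jog '[[[0,0,0],[0,0,0],1],[[0,0,0],[0,0,0],1],[[0,0,0.03],[0,0,0],1],[[0,0,0.06],[0,0,0],1],[[0,0,0.09],[0,0,0],1]]';  python3 -m jog '[[[-0.06,0,0.04],[0,0,0],-1],[[-0.06,0,0.04],[0,0,0],-1],[[-0.06,0,0.04],[0,0,0],-1],[[-0.06,0,0.04],[0,0,0],-1],[[-0.06,0,0.04],[0,0,0],-1]]'
python3 - <<'E'
from h import *
st()
a=snap("scene","s2"); b=snap("top","t2")
p=r.sense()["tool_pos"]
def big(im): return cv2.resize(im,None,fx=8,fy=8,interpolation=cv2.INTER_CUBIC)
o=[]
for n,im in(("scene",a),("top",b)):
    A=big(im); q=w2p(n,[p,p+[0,0,-8],p+[0,0,34]])
    print(n,q.round(1))
    for u in q: cv2.circle(A,(int(u[0]*8+4),int(u[1]*8+4)),3,(0,0,255),-1)
    c=q[0].astype(int); x0,y0=c[0]-25,c[1]-35; print(x0,y0)
    o.append(A[y0*8:(y0+70)*8,x0*8:(x0+50)*8])
cv2.imwrite("pics/o4.png",np.hstack(o))
E
```

```text
time: 2.87
tool_pos: [582.2, -261.5, 111.4]
tcp_rot: [149.6, 89.9, 149.3]
ft_force: [0.8, -0.9, -0.4]
finger_gap: 85.3
time: 3.28
tool_pos: [523.0, -261.8, 150.7]
tcp_rot: [-10.2, 90.0, -10.5]
ft_force: [0.3, 0.7, -1.1]
finger_gap: 25.4
3.2833 [ 523.  -261.8  150.7] [-10.2  90.  -10.5] [ 0.3  0.7 -1.1] 25.419704456734927
scene [[268.  135.2]
 [268.3 137.4]
 [267.1 125.6]]
243 100
top [[388.6 231.6]
 [388.1 231.7]
 [391.1 231.2]]
363 196
```

View pics/o4.png

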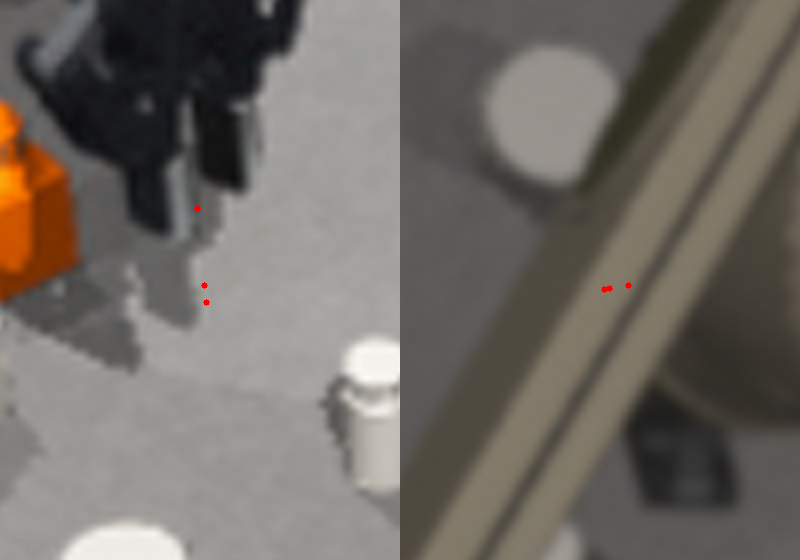

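Now the TCP+34 mm point falls between the tips in the scene view (o4 at (197,208), tips at (165,235) and (235,188)), so xy is right and the tips are about 36 mm above the reported z. The jar hasn't moved (top view (382,210)). Grasping at reported z≈-25.

```bash
python3 -m jog '[[[0.02,0.001,0],[0,0,0],1],[[0.04,0.002,0],[0,0,0],1],[[0.06,0.0025,-0.03],[0,0,0],1],[[0.06,0.0025,-0.06],[0,0,0],1],[[0.06,0.0025,-0.07],[0,0,0],1]]';  python3 -m jog '[[[0,0,0],[0,0,0],1],[[0,0,0],[0,0,0],1]]'
```

```text
time: 3.8
tool_pos: [580.8, -257.0, 73.9]
tcp_rot: [150.7, 89.5, 150.5]
ft_force: [-1.9, 1.1, -1.7]
finger_gap: 69.8
time: 3.97
tool_pos: [581.7, -258.8, 79.5]
tcp_rot: [153.2, 89.8, 152.8]
ft_force: [-0.5, -0.2, 1.2]
finger_gap: 85.4
```

```bash
python3 -m jog '[[[0.001,0,-0.025],[0,0,0],1],[[0.001,0,-0.05],[0,0,0],1],[[0.001,0,-0.075],[0,0,0],1],[[0.001,0,-0.095],[0,0,0],1],[[0.001,0,-0.105],[0,0,0],1]]';  python3 -m jog '[[[0,0,0],[0,0,0],1],[[0,0,0],[0,0,0],0],[[0,0,0],[0,0,0],0],[[0,0,0],[0,0,0],-1],[[0,0,0],[0,0,0],-1]]' 30;  python3 -m jog '[[[0,0,0],[0,0,0],-1],[[0,0,0],[0,0,0],-1],[[0,0,0],[0,0,0],-1]]' 30
```

```text
time: 4.38
tool_pos: [583.2, -259.4, -25.0]
tcp_rot: [155.7, 90.0, 155.3]
ft_force: [-1.2, 0.3, -0.6]
finger_gap: 85.4
time: 4.8
tool_pos: [585.5, -260.4, -21.7]
tcp_rot: [-28.6, 89.8, -29.0]
ft_force: [-0.6, 0.1, 7.6]
finger_gap: 48.7
time: 5.05
tool_pos: [585.5, -260.3, -21.7]
tcp_rot: [-29.0, 89.8, -29.4]
ft_force: [-0.9, 0.1, 8.1]
finger_gap: 48.9
```

Run:
```python
from h import *
a=snap("scene","s3"); b=snap("top","t3")
crop(a,210,100,300,200,6,"o5")
```

```text
(no output)
```

View pics/o5.png

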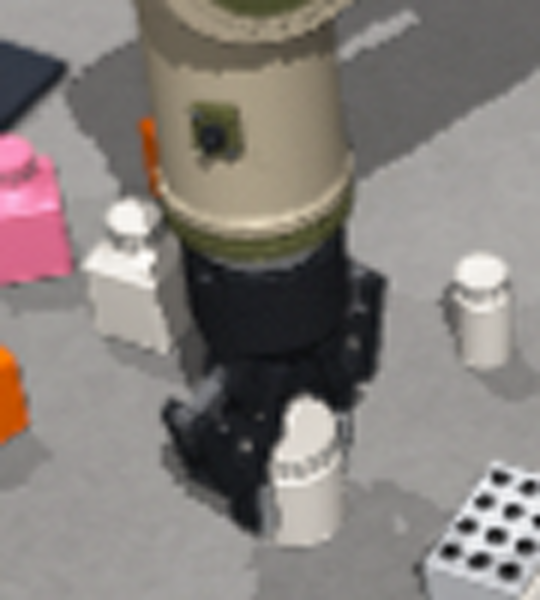

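```bash
python3 - <<'E'
from h import *
print((w2p("scene",[[585.5+d,-260.4+e,z] for d in (27,) for e in(-11,11) for z in(0,10,20)])-[210,100])*6)
E
python3 -m jog '[[[0,0,0.01],[0,0,0],-1],[[0,0,0.02],[0,0,0],-1],[[0,0,0.02],[0,0,0],-1],[[0,0,0.02],[0,0,0],-1]]' 40
```

```text
[[241.32763364 533.43808841]
 [239.21075    519.43535297]
 [237.06960491 505.27428849]
 [275.22549932 551.95394426]
 [273.28695344 537.96459435]
 [271.3260591  523.81609316]]
time: 5.48
tool_pos: [584.8, -259.9, -2.6]
tcp_rot: [-28.6, 89.8, -28.9]
ft_force: [-0.9, 0.9, -1.0]
finger_gap: 48.5
```

The jar is held and lifted. The tips are only about 5 mm above its base, which would meet the nest rim, so I'll set it down and regrip 9 mm higher.

```bash
python3 -m jog '[[[0,0,-0.01],[0,0,0],-1],[[0,0,-0.018],[0,0,0],-1],[[0,0,-0.018],[0,0,0],-1],[[0,0,-0.018],[0,0,0],0.4],[[0,0,-0.018],[0,0,0],0.4]]'; python3 -m jog '[[[0,0,0],[0,0,0],0.4],[[0,0,0.005],[0,0,0],0.4],[[0,0,0.01],[0,0,0],0.4],[[0,0,0.01],[0,0,0],0.4],[[0,0,0.01],[0,0,0],-1]]'; python3 -m jog '[[[0,0,0],[0,0,0],-1],[[0,0,0],[0,0,0],-1],[[0,0,0],[0,0,0],-1],[[0,0,0],[0,0,0],-1],[[0,0,0],[0,0,0],-1]]' 40
```

```text
time: 5.9
tool_pos: [582.7, -258.8, -23.9]
tcp_rot: [150.7, 89.9, 150.4]
ft_force: [-0.8, 0.4, -0.5]
finger_gap: 59.5
time: 6.32
tool_pos: [584.3, -259.6, -11.4]
tcp_rot: [-27.7, 89.9, -28.1]
ft_force: [1.2, 0.1, 8.3]
finger_gap: 49.4
time: 6.73
tool_pos: [584.5, -259.7, -11.2]
tcp_rot: [-28.7, 89.9, -29.0]
ft_force: [-0.1, -0.5, 5.1]
finger_gap: 48.6
```

```bash
python3 -m jog '[[[0,0,0.03],[0,0,0],-1],[[0,0,0.06],[0,0,0],-1],[[0,0,0.09],[0,0,0],-1],[[-0.005,0.03,0.095],[0,0,0],-1],[[-0.01,0.07,0.095],[0,0,0],-1]]';  python3 -m jog '[[[-0.005,0.04,0],[0,0,0],-1],[[-0.01,0.08,0],[0,0,0],-1],[[-0.015,0.12,0],[0,0,0],-1],[[-0.02,0.16,0],[0,0,0],-1],[[-0.025,0.2,0],[0,0,0],-1]]'
```

```text
time: 7.15
tool_pos: [576.0, -192.4, 86.7]
tcp_rot: [-28.8, 89.6, -29.4]
ft_force: [1.3, 1.0, -0.7]
finger_gap: 48.4
time: 7.57
tool_pos: [547.8, 12.4, 82.4]
tcp_rot: [174.1, 90.0, 173.7]
ft_force: [1.5, -0.1, -0.7]
finger_gap: 48.6
```

```bash
python3 -m jog '[[[-0.005,0.04,0],[0,0,0],-1],[[-0.01,0.08,0],[0,0,0],-1],[[-0.015,0.11,0],[0,0,0],-1],[[-0.017,0.13,0],[0,0,0],-1],[[-0.017,0.15,0],[0,0,0],-1]]';  python3 -m jog '[[[0,0,0],[0,0,0],-1],[[0,0,0],[0,0,0],-1],[[0,0,0],[0,0,0],-1]]'
```

```text
time: 7.98
tool_pos: [530.5, 162.5, 82.3]
tcp_rot: [-172.1, 90.0, -172.4]
ft_force: [-0.3, -1.3, -1.0]
finger_gap: 48.3
time: 8.23
tool_pos: [531.5, 160.2, 82.4]
tcp_rot: [-136.4, 90.0, -136.8]
ft_force: [-0.8, -0.6, -1.6]
finger_gap: 48.4
```

```bash
python3 -m jog '[[[0.0005,0.002,-0.025],[0,0,0],-1],[[0.0005,0.002,-0.05],[0,0,0],-1],[[0.0005,0.002,-0.075],[0,0,0],-1],[[0.0005,0.002,-0.08],[0,0,0],-1],[[0.0005,0.002,-0.08],[0,0,0],-1]]';python3 - <<'E'
from h import *
a=snap("scene","s4"); b=snap("top","t4")
crop(a,340,160,440,260,6,"o6")
E
```

```text
time: 8.65
tool_pos: [529.9, 161.1, 0.3]
tcp_rot: [-166.3, 89.7, -166.7]
ft_force: [-0.0, 0.4, 0.0]
finger_gap: 48.5
```

View pics/o6.png

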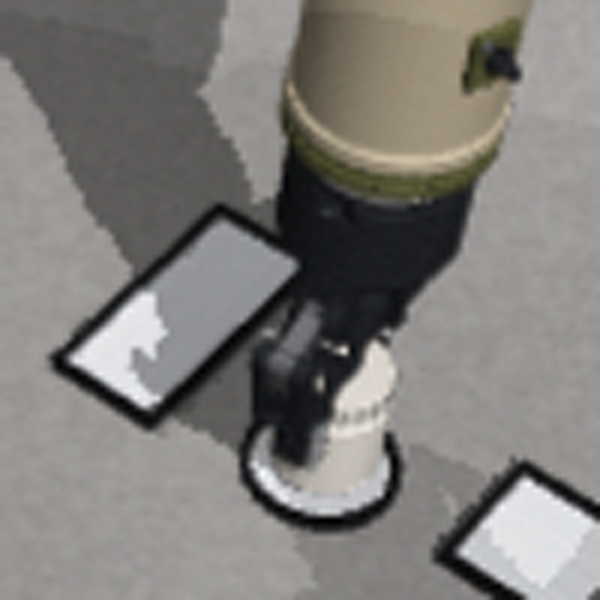

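The jar hangs over the round nest's middle (o6 about (325,470)). Lowering and releasing.

```bash
python3 -m jog '[[[0.001,0.001,-0.004],[0,0,0],-1],[[0.001,0.001,-0.007],[0,0,0],-1],[[0.001,0.001,-0.0085],[0,0,0],-1],[[0.001,0.001,-0.0085],[0,0,0],-1],[[0.001,0.001,-0.0085],[0,0,0],0]]'; python3 -m jog '[[[0,0,0],[0,0,0],0.4],[[0,0,0],[0,0,0],0.5],[[0,0,0],[0,0,0],0.5]]'; python3 -m jog '[[[0,0,0.03],[0,0,0],0.6],[[0,0,0.06],[0,0,0],0.6],[[0,0,0.09],[0,0,0],0.6],[[0,-0.03,0.1],[0,0,0],0.6],[[0,-0.07,0.1],[0,0,0],0.6]]'
```

```text
time: 9.17
tool_pos: [533.3, 163.8, -5.6]
tcp_rot: [9.7, 90.0, 9.4]
ft_force: [-0.2, -0.4, -0.2]
finger_gap: 48.6
time: 9.42
tool_pos: [533.4, 163.8, -5.6]
tcp_rot: [16.0, 90.0, 15.6]
ft_force: [0.3, -0.2, -0.3]
finger_gap: 63.9
time: 9.83
tool_pos: [536.3, 95.6, 99.1]
tcp_rot: [10.8, 89.5, 10.7]
ft_force: [0.9, -1.6, 0.6]
finger_gap: 68.4
```

```bash
python3 -m jog '[[[-0.01,-0.04,0],[0,0,0],1],[[-0.02,-0.08,0],[0,0,0],1],[[-0.03,-0.12,0],[0,0,0],1],[[-0.045,-0.16,0],[0,0,0],1],[[-0.06,-0.2,0],[0,0,0],1]]';  python3 -m jog '[[[-0.01,-0.04,0],[0,0,0],1],[[-0.02,-0.08,0],[0,0,0],1],[[-0.03,-0.12,0],[0,0,0],1],[[-0.04,-0.15,0],[0,0,0],1],[[-0.04,-0.15,0],[0,0,0],1]]';python3 - <<'E'
from h import *
st()
a=snap("scene","s5"); b=snap("top","t5")
crop(a,340,180,500,300,5,"o7")
E
```

```text
time: 10.25
tool_pos: [473.3, -106.1, 94.5]
tcp_rot: [-21.8, 89.9, -22.1]
ft_force: [1.1, -0.9, 0.4]
finger_gap: 85.3
time: 10.67
tool_pos: [432.2, -259.8, 94.8]
tcp_rot: [-84.3, 89.8, -84.9]
ft_force: [0.1, 0.6, 0.1]
finger_gap: 85.0
10.6667 [ 432.2 -259.8   94.8] [-84.3  89.8 -84.9] [0.1 0.6 0.1] 85.04141090639192
```

View pics/o7.png

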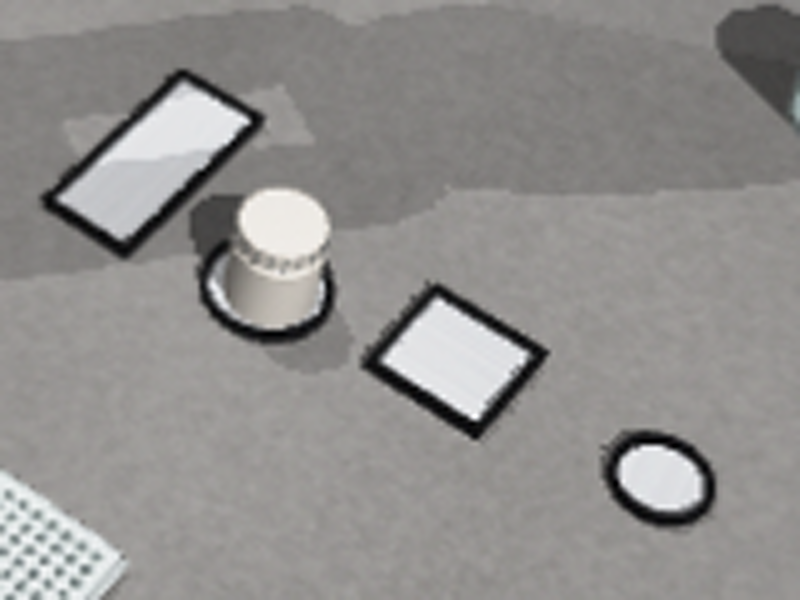

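View pics/t5.png

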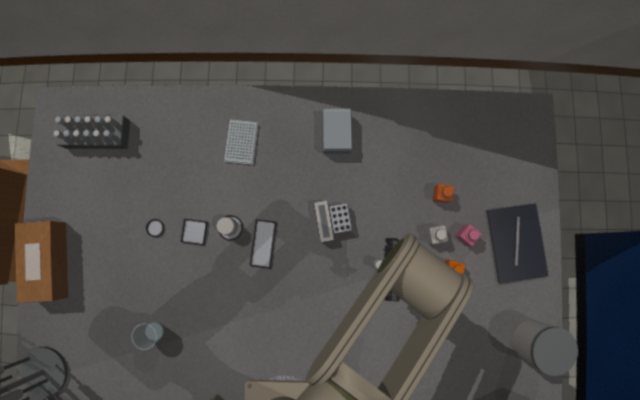

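Run:
```python
from m import *
print(p2w("scene",c4([(284,221)]),63),p2w("scene",c4([(266,287)]),8))
crop(cv2.imread("pics/t5.png"),200,200,260,260,10,"o8")
```

```text
[[531.66581584 165.50434369  63.        ]] [[533.38328416 164.15023922   8.        ]]
```

View pics/o8.png

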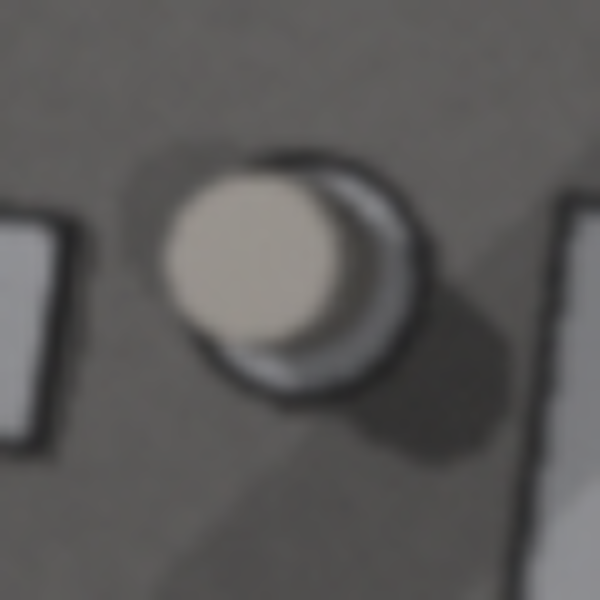

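Jar sits centred in its nest (about 2 mm off by the scene camera). Now the vial.

```bash
python3 -m jog '[[[0.004,0.006,-0.005],[0,0,0],1],[[0.004,0.006,-0.03],[0,0,0],1],[[0.004,0.006,-0.06],[0,0,0],1],[[0.004,0.006,-0.09],[0,0,0],1],[[0.004,0.006,-0.109],[0,0,0],1]]';  python3 -m jog '[[[0,0,0],[0,0,0],1],[[0,0,0],[0,0,0],0],[[0,0,0],[0,0,0],0],[[0,0,0],[0,0,0],-0.6],[[0,0,0],[0,0,0],-1]]' 30;  python3 -m jog '[[[0,0,0],[0,0,0],-1],[[0,0,0],[0,0,0],-1],[[0,0,0],[0,0,0],-1]]' 30
```

```text
time: 11.18
tool_pos: [437.2, -245.1, -18.1]
tcp_rot: [137.2, 89.8, 137.0]
ft_force: [-0.4, -0.3, -0.5]
finger_gap: 85.7
time: 11.6
tool_pos: [439.5, -249.0, -12.9]
tcp_rot: [-34.0, 89.8, -34.4]
ft_force: [0.2, -0.2, 0.7]
finger_gap: 38.5
time: 11.85
tool_pos: [439.2, -249.1, -13.0]
tcp_rot: [-28.3, 89.8, -28.7]
ft_force: [-0.1, 1.9, 7.1]
finger_gap: 29.3
```

```bash
python3 -m jog '[[[0,0,0.03],[0,0,0],-1],[[0,0,0.06],[0,0,0],-1],[[0,0,0.09],[0,0,0],-1],[[0.005,0.03,0.1],[0,0,0],-1],[[0.01,0.07,0.1],[0,0,0],-1]]' 40;  python3 -m jog '[[[0.005,0.04,0],[0,0,0],-1],[[0.01,0.08,0],[0,0,0],-1],[[0.015,0.12,0],[0,0,0],-1],[[0.02,0.16,0],[0,0,0],-1],[[0.025,0.2,0],[0,0,0],-1]]'; python3 -m jog '[[[0.005,0.04,0],[0,0,0],-1],[[0.01,0.08,0],[0,0,0],-1],[[0.015,0.12,0],[0,0,0],-1],[[0.02,0.16,0],[0,0,0],-1],[[0.025,0.2,0],[0,0,0],-1]]'
```

```text
time: 12.27
tool_pos: [451.1, -181.6, 90.6]
tcp_rot: [-31.3, 89.5, -31.9]
ft_force: [1.7, -0.1, -0.9]
finger_gap: 28.5
time: 12.68
tool_pos: [473.2, 23.4, 86.2]
tcp_rot: [-2.3, 89.9, -2.7]
ft_force: [0.4, -0.0, -0.2]
finger_gap: 28.6
time: 13.1
tool_pos: [498.2, 223.9, 86.0]
tcp_rot: [18.0, 89.9, 17.7]
ft_force: [1.3, 0.0, -0.5]
finger_gap: 28.7
```

```bash
python3 -m jog '[[[0.005,0.04,0],[0,0,0],-1],[[0.01,0.08,0],[0,0,0],-1],[[0.015,0.12,0],[0,0,0],-1],[[0.022,0.15,0],[0,0,0],-1],[[0.027,0.162,0],[0,0,0],-1]]';python3 -m jog '[[[0,0,0],[0,0,0],-1],[[0,0,0],[0,0,0],-1],[[0,0,0],[0,0,0],-1],[[0,0,0],[0,0,0],-1]]'
```

```text
time: 13.52
tool_pos: [524.7, 388.2, 85.9]
tcp_rot: [62.1, 89.9, 61.9]
ft_force: [0.2, -0.5, 0.7]
finger_gap: 28.9
time: 13.85
tool_pos: [524.9, 382.3, 85.3]
tcp_rot: [-115.4, 90.0, -115.8]
ft_force: [0.5, 0.2, -0.8]
finger_gap: 28.5
```

```bash
python3 -m jog '[[[0.001,0.002,-0.025],[0,0,0],-1],[[0.001,0.002,-0.05],[0,0,0],-1],[[0.001,0.002,-0.075],[0,0,0],-1],[[0.001,0.002,-0.085],[0,0,0],-1],[[0.001,0.002,-0.085],[0,0,0],-1]]';python3 -m jog '[[[0,0,0],[0,0,0],-1],[[0,0,0],[0,0,0],-1]]'
python3 - <<'E'
from m import *
a=snap("scene","s6"); b=snap("top","t6")
crop(a,420,220,520,320,6,"o9")
crop(b,125,190,205,270,8,"o10")
E
```

```text
time: 14.27
tool_pos: [523.5, 383.1, -3.3]
tcp_rot: [-147.2, 89.6, -147.6]
ft_force: [-0.8, -0.4, 0.6]
finger_gap: 28.3
time: 14.43
tool_pos: [527.2, 386.0, 2.3]
tcp_rot: [32.3, 89.8, 31.9]
ft_force: [-0.2, -0.1, 0.3]
finger_gap: 28.4
```

View pics/o9.png

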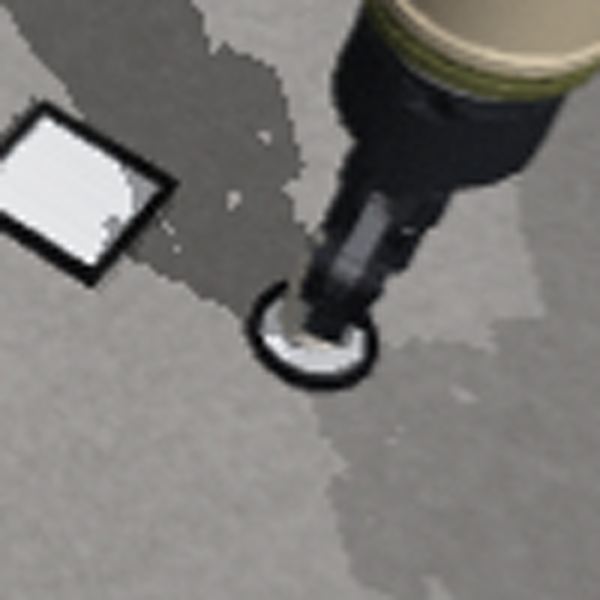

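View pics/o10.png

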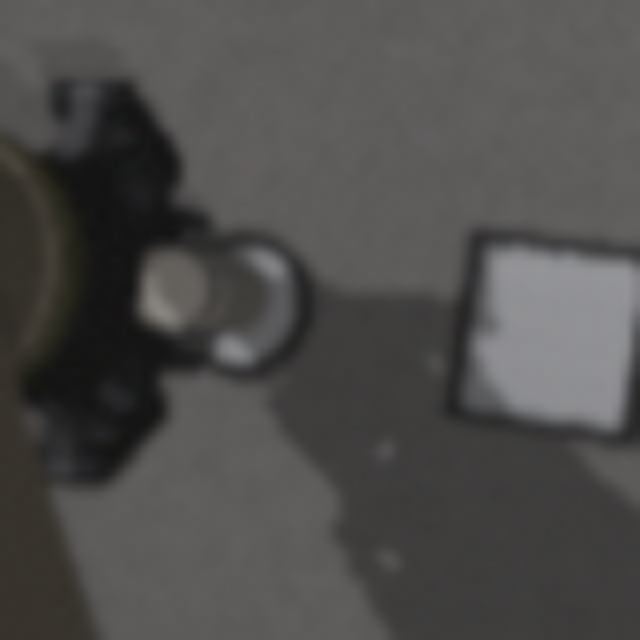

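Run:
```python
from m import *
print(p2w("top",[(125+170.5/8-.5,190+288.5/8-.5)],71), p2w("top",[(125+243/8-.5,190+304/8-.5)],8))
```

```text
[[528.72426867 379.27836001  71.        ]] [[525.96823293 378.45910817   8.        ]]
```

The top view puts the vial within 3 mm of the nest centre. Lowering and releasing.

```bash
python3 -m jog '[[[-0.002,-0.001,-0.005],[0,0,0],-1],[[-0.002,-0.001,-0.01],[0,0,0],-1],[[-0.002,-0.001,-0.0115],[0,0,0],-1],[[-0.002,-0.001,-0.0115],[0,0,0],-1],[[-0.002,-0.001,-0.0115],[0,0,0],-1]]';python3 -m jog '[[[0,0,0],[0,0,0],-1],[[0,0,0],[0,0,0],-1]]'
```

```text
time: 14.95
tool_pos: [524.4, 385.1, -9.9]
tcp_rot: [32.2, 89.9, 31.9]
ft_force: [-3.3, -1.6, 10.6]
finger_gap: 28.7
time: 15.12
tool_pos: [524.4, 385.1, -10.0]
tcp_rot: [31.5, 89.9, 31.1]
ft_force: [-3.6, -2.0, 9.7]
finger_gap: 28.6
```

```bash
python3 -m jog '[[[0,0,0.001],[0,0,0],0],[[0,0,0.001],[0,0,0],0],[[0,0,0.001],[0,0,0],0.2],[[0,0,0.001],[0,0,0],0.2],[[0,0,0.005],[0,0,0],0.2]]'; python3 -m jog '[[[0,0,0.03],[0,0,0],0.2],[[0,0,0.06],[0,0,0],0.2],[[0,0,0.09],[0,0,0],0.2],[[0,-0.03,0.1],[0,0,0],0.4],[[0,-0.07,0.1],[0,0,0],0.4]]'
python3 -m jog '[[[0,-0.04,0],[0,0,0],0.6],[[0,-0.08,0],[0,0,0],0.6],[[0,-0.12,0],[0,0,0],0.6],[[0,-0.16,0],[0,0,0],0.6],[[0,-0.2,0],[0,0,0],0.6]]'
python3 - <<'E'
from m import *
a=snap("scene","s7"); b=snap("top","t7")
crop(a,430,220,510,300,8,"o11")
print(p2w("scene",c4([(284,221)]),63))
E
```

```text
time: 15.53
tool_pos: [523.0, 384.1, -7.6]
tcp_rot: [-148.7, 89.9, -149.1]
ft_force: [-0.0, -0.1, -0.5]
finger_gap: 51.7
time: 15.95
tool_pos: [526.4, 317.8, 99.0]
tcp_rot: [31.3, 89.5, 31.2]
ft_force: [1.3, -0.9, 0.3]
finger_gap: 59.8
time: 16.37
tool_pos: [523.6, 112.9, 94.0]
tcp_rot: [4.9, 90.0, 4.6]
ft_force: [0.2, -0.5, 1.2]
finger_gap: 68.4
[[531.66581584 165.50434369  63.        ]]
```

View pics/o11.png

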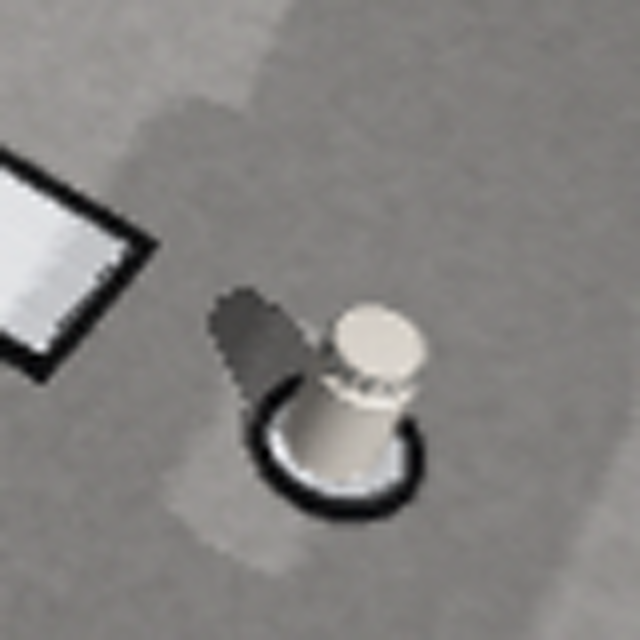

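Vial stands inside its rim. Next the bottle; checking clearance to the decoys around it.

```bash
python3 - <<'E'
from m import *
# orange caps z=72 in top and scene
print(p2w("top",c1([(676,362),(633,48),(738,220)]),72), p2w("scene",c3([(307,80),(108,273),(157,130)]),72))
E
python3 -m jog '[[[0,-0.04,0],[0,0,0],0.6],[[0,-0.08,0],[0,0,0],0.6],[[0,-0.12,0],[0,0,0],0.6],[[0,-0.16,0],[0,0,0],0.6],[[0,-0.2,0],[0,0,0.12],0.6]]'
python3 -m jog '[[[0,-0.04,0],[0,0,0],0.6],[[0,-0.08,0],[0,0,0],0.6],[[0,-0.12,0],[0,0,0.06],0.6],[[-0.002,-0.16,0],[0,0,0.12],0.6],[[-0.004,-0.2,0],[0,0,0.12],0.6]]'
```

```text
[[ 424.91098224 -463.40112926   72.        ]
 [ 635.32338584 -436.86276014   72.        ]
 [ 519.90625735 -507.35653825   72.        ]] [[ 426.02931897 -460.51406212   72.        ]
 [ 635.89852841 -433.00817103   72.        ]
 [ 520.11840206 -504.2036688    72.        ]]
time: 16.88
tool_pos: [523.9, -84.7, 94.1]
tcp_rot: [-16.4, 90.0, -10.3]
ft_force: [1.3, 0.8, -0.8]
finger_gap: 68.2
time: 17.3
tool_pos: [520.0, -284.8, 94.0]
tcp_rot: [-20.1, 90.0, -6.8]
ft_force: [0.7, 1.1, -0.0]
finger_gap: 68.2
```

```bash
python3 -m jog '[[[0,-0.04,0],[0,0,-0.1],0.6],[[0,-0.08,0],[0,0,-0.1],0.6],[[-0.001,-0.12,0],[0,0,-0.1],0.6],[[-0.001,-0.13,0],[0,0,-0.1],0.6],[[-0.001,-0.13,0],[0,0,-0.1],0.6]]'
python3 -m jog '[[[0,0,0],[0,0,0],0.6],[[0,0,0],[0,0,0],0.6],[[0,0,0],[0,0,0],0.6],[[0,0,0],[0,0,0],0.6],[[0,0,0],[0,0,0],0.6]]'
python3 - <<'E'
from m import *
a=snap("scene","s8"); crop(a,180,70,280,170,6,"o12")
E
```

```text
time: 17.72
tool_pos: [518.3, -416.2, 93.5]
tcp_rot: [-91.5, 90.0, -84.4]
ft_force: [0.8, 1.2, 0.1]
finger_gap: 68.3
time: 18.13
tool_pos: [519.5, -412.0, 93.9]
tcp_rot: [-27.9, 90.0, -20.5]
ft_force: [0.1, 0.7, -0.9]
finger_gap: 68.2
```

View pics/o12.png

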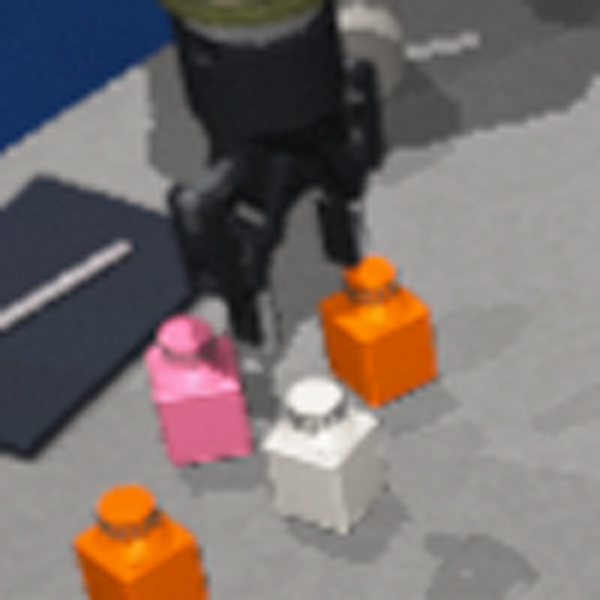

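```bash
python3 -m jog '[[[0,-0.0025,-0.025],[0,0,0],0.6],[[0,-0.0025,-0.05],[0,0,0],0.6],[[0,-0.0025,-0.075],[0,0,0],0.6],[[0,-0.0025,-0.095],[0,0,0],0.6],[[0,-0.0025,-0.107],[0,0,0],0.6]]'
python3 -m jog '[[[0,0,0],[0,0,0],0.6],[[0,0,0],[0,0,0],0.6],[[0,0,0],[0,0,0],0.3],[[0,0,0],[0,0,0],-1],[[0,0,0],[0,0,0],-1]]' 40
python3 -m jog '[[[0,0,0],[0,0,0],-1],[[0,0,0],[0,0,0],-1],[[0,0,0],[0,0,0],-1],[[0,0,0],[0,0,0],-1]]' 40
```

```text
time: 18.6
tool_pos: [517.7, -413.9, -16.4]
tcp_rot: [129.7, 89.8, 137.1]
ft_force: [-0.8, 0.8, -1.0]
finger_gap: 68.0
time: 19.02
tool_pos: [520.5, -416.9, -10.7]
tcp_rot: [-49.9, 89.8, -42.7]
ft_force: [0.6, 0.1, 4.9]
finger_gap: 45.7
time: 19.35
tool_pos: [520.5, -416.9, -10.7]
tcp_rot: [-50.0, 89.8, -42.7]
ft_force: [0.8, -0.1, 6.9]
finger_gap: 45.8
```

```bash
python3 -m jog '[[[0,0,0.03],[0,0,0],-1],[[0,0,0.06],[0,0,0],-1],[[0,0,0.09],[0,0,0],-1],[[0,0.03,0.105],[0,0,0],-1],[[0,0.07,0.105],[0,0,0],-1]]' 45;  python3 -m jog '[[[0,0.04,0],[0,0,-0.04],-1],[[0,0.08,0],[0,0,-0.08],-1],[[0,0.12,0],[0,0,-0.12],-1],[[0,0.16,0],[0,0,-0.16],-1],[[0,0.2,0],[0,0,-0.2],-1]]'; python3 -m jog '[[[0,0.04,0],[0,0,0],-1],[[0,0.08,0],[0,0,0],-1],[[0,0.12,0],[0,0,0],-1],[[0,0.16,0],[0,0,0],-1],[[0,0.2,0],[0,0,0],-1]]'
```

```text
time: 19.77
tool_pos: [521.6, -350.0, 98.5]
tcp_rot: [-49.3, 89.4, -42.2]
ft_force: [1.1, 0.6, -0.0]
finger_gap: 45.6
time: 20.18
tool_pos: [518.9, -143.9, 92.4]
tcp_rot: [-13.9, 89.9, -18.2]
ft_force: [1.4, 0.3, -1.0]
finger_gap: 45.7
time: 20.6
tool_pos: [518.9, 56.3, 92.5]
tcp_rot: [5.2, 89.9, 1.0]
ft_force: [0.4, 0.2, -1.4]
finger_gap: 45.3
```

```bash
python3 -m jog '[[[0,0.04,0],[0,0,0],-1],[[0,0.08,0],[0,0,0],-1],[[0,0.12,0],[0,0,0],-1],[[0,0.16,0],[0,0,0],-1],[[0,0.19,0],[0,0,0],-1]]'; python3 -m jog '[[[0,0,0],[0,0,0],-1],[[0,0,0],[0,0,0],-1],[[0,0,0],[0,0,0],-1],[[0,0,0],[0,0,0],-1]]'
```

```text
time: 21.02
tool_pos: [518.7, 247.7, 92.5]
tcp_rot: [48.5, 89.9, 44.4]
ft_force: [0.9, -0.7, -1.5]
finger_gap: 45.6
time: 21.35
tool_pos: [519.1, 243.4, 91.8]
tcp_rot: [-70.6, 90.0, -74.8]
ft_force: [-0.1, -0.6, -1.4]
finger_gap: 46.0
```

```bash
python3 -m jog '[[[-0.002,0.02,0],[0,0,-0.02],-1],[[-0.002,0.02,-0.03],[0,0,-0.02],-1],[[-0.002,0.02,-0.06],[0,0,-0.02],-1],[[-0.002,0.02,-0.085],[0,0,-0.02],-1],[[-0.002,0.02,-0.085],[0,0,-0.02],-1]]'; python3 -m jog '[[[0,0,0],[0,0,0],-1],[[0,0,0],[0,0,0],-1],[[0,0,0],[0,0,0],-1],[[0,0,0],[0,0,0],-1]]'
python3 - <<'E'
from m import *
a=snap("scene","s9"); b=snap("top","t9")
A=cv2.resize(a[190:270,380:460],None,fx=5,fy=5,interpolation=cv2.INTER_CUBIC);B=cv2.resize(b[190:270,160:240],None,fx=5,fy=5,interpolation=cv2.INTER_CUBIC)
cv2.imwrite("pics/o13.png",np.hstack([A,B]))
E
```

```text
time: 21.77
tool_pos: [512.7, 261.2, 0.7]
tcp_rot: [-151.8, 89.4, -157.2]
ft_force: [-1.6, -0.7, -3.4]
finger_gap: 45.6
time: 22.1
tool_pos: [518.9, 264.9, 9.1]
tcp_rot: [27.0, 89.8, 21.6]
ft_force: [0.1, -0.4, -1.3]
finger_gap: 45.5
```

View pics/o13.png

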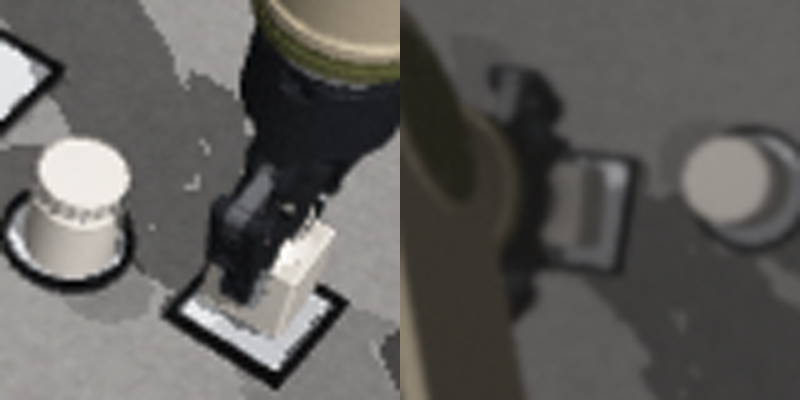

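Run:
```python
from m import *
q=lambda u,v:(160+(u-400+.5)/5-.5,190+(v+.5)/5-.5)
print(p2w("top",[q(580,165),q(575,247)],70),p2w("top",[q(640,158),q(622,274)],8))
```

```text
[[539.79275837 242.46803164  70.        ]
 [495.84919646 243.19987385  70.        ]] [[547.20580654 226.26024055   8.        ]
 [481.56989225 233.78275836   8.        ]]
```

Bottle is within about 2 mm of the square nest's centre and square to it. Lowering and releasing.

```bash
python3 -m jog '[[[-0.001,-0.001,-0.006],[0,0,0],-1],[[-0.001,-0.001,-0.012],[0,0,0],-1],[[-0.001,-0.001,-0.016],[0,0,0],-1],[[-0.001,-0.001,-0.016],[0,0,0],-1],[[-0.001,-0.001,-0.016],[0,0,0],-1]]';python3 -m jog '[[[0,0,0],[0,0,0],-1],[[0,0,0],[0,0,0],-1]]'
```

```text
time: 22.62
tool_pos: [516.5, 263.9, -8.6]
tcp_rot: [38.6, 89.9, 33.3]
ft_force: [-2.3, -0.1, 8.4]
finger_gap: 45.6
time: 22.78
tool_pos: [516.5, 263.9, -8.6]
tcp_rot: [40.9, 89.9, 35.6]
ft_force: [-1.1, -0.4, 8.0]
finger_gap: 45.2
```

```bash
python3 -m jog '[[[0,0,0.001],[0,0,0],0.3],[[0,0,0.001],[0,0,0],0.5],[[0,0,0.001],[0,0,0],0.5],[[0,0,0.01],[0,0,0],0.5],[[0,0,0.04],[0,0,0],0.5]]'; python3 -m jog '[[[0,0,0.04],[0,0,0],0.5],[[0,0,0.08],[0,0,0],0.5],[[0.005,-0.03,0.09],[0,0,0],0],[[0.01,-0.06,0.09],[0,0,-0.12],-1],[[0.015,-0.1,0.09],[0,0,-0.24],-1]]'
python3 -m jog '[[[0.02,-0.03,0],[0,0,-0.12],-1],[[0.04,-0.06,0],[0,0,-0.24],-1],[[0.05,-0.09,0],[0,0,-0.36],-1],[[0.06,-0.12,0],[0,0,-0.48],-1],[[0.07,-0.15,0],[0,0,-0.6],-1]]'
```

```text
time: 23.2
tool_pos: [511.6, 261.6, 25.9]
tcp_rot: [-152.6, 89.4, -157.9]
ft_force: [-0.4, -0.5, -0.7]
finger_gap: 63.7
time: 23.62
tool_pos: [532.3, 164.2, 123.4]
tcp_rot: [37.8, 89.7, 18.6]
ft_force: [0.5, -0.8, -0.7]
finger_gap: 28.3
time: 24.03
tool_pos: [601.3, 11.8, 121.2]
tcp_rot: [61.0, 90.0, 7.2]
ft_force: [-0.3, 0.4, 0.1]
finger_gap: -0.0
```

```bash
python3 -m jog '[[[0.01,-0.03,0],[0,0,-0.12],-1],[[0.02,-0.06,0],[0,0,-0.24],-1],[[0.03,-0.09,0],[0,0,-0.36],-1],[[0.031,-0.095,0],[0,0,-0.42],-1],[[0.031,-0.095,0],[0,0,-0.42],-1]]'
python3 -m jog '[[[0,0,0],[0,0,0],-1],[[0,0,0],[0,0,0],-1],[[0,0,0],[0,0,0],-1],[[0,0,0],[0,0,0],-1]]'
python3 - <<'E'
from m import *
a=snap("scene","s10"); b=snap("top","t10")
A=cv2.resize(a[180:280,370:470],None,fx=4,fy=4,interpolation=cv2.INTER_CUBIC);B=cv2.resize(b[170:270,290:390],None,fx=4,fy=4,interpolation=cv2.INTER_CUBIC)
cv2.imwrite("pics/o14.png",np.hstack([A,B]))
E
```

```text
time: 24.45
tool_pos: [632.2, -84.2, 120.9]
tcp_rot: [-0.1, 90.0, -77.9]
ft_force: [0.1, 0.2, 1.0]
finger_gap: 0.1
time: 24.78
tool_pos: [631.9, -80.4, 120.8]
tcp_rot: [152.8, 90.0, 75.4]
ft_force: [0.5, -0.2, 0.2]
finger_gap: 0.4
```

View pics/o14.png

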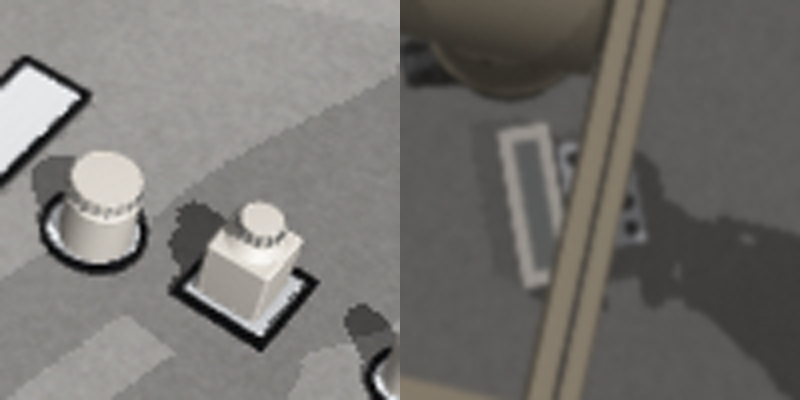

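Bottle stands in its nest. Now lower the shut fingers beyond the box's far end and push it toward the robot along the block.

```bash
python3 -m jog '[[[0.002,-0.0065,-0.025],[0,0,-0.04],-1],[[0.002,-0.0065,-0.05],[0,0,-0.04],-1],[[0.002,-0.0065,-0.075],[0,0,-0.04],-1],[[0.002,-0.0065,-0.1],[0,0,-0.04],-1],[[0.002,-0.0065,-0.115],[0,0,-0.04],-1]]'
python3 -m jog '[[[0,0,0],[0,0,0],-1],[[0,0,0],[0,0,0],-1],[[0,0,-0.01],[0,0,0],-1],[[0,0,-0.02],[0,0,0],-1],[[0,0,-0.02],[0,0,0],-1]]'
python3 -m jog '[[[0,0,0],[0,0,0],-1],[[0,0,0],[0,0,0],-1]]'
python3 - <<'E'
from m import *
a=snap("scene","s11")
crop(a,230,130,350,230,6,"o15")
E
```

```text
time: 25.3
tool_pos: [632.1, -87.3, 2.5]
tcp_rot: [-112.9, 89.8, 167.3]
ft_force: [-0.1, -0.2, -0.3]
finger_gap: 0.1
time: 25.72
tool_pos: [633.4, -87.9, -15.6]
tcp_rot: [-112.7, 89.9, 167.5]
ft_force: [-1.6, -0.3, -1.0]
finger_gap: -0.2
time: 25.88
tool_pos: [634.2, -88.2, -13.9]
tcp_rot: [68.4, 90.0, -11.4]
ft_force: [0.1, 0.3, -0.3]
finger_gap: 0.0
```

View pics/o15.png

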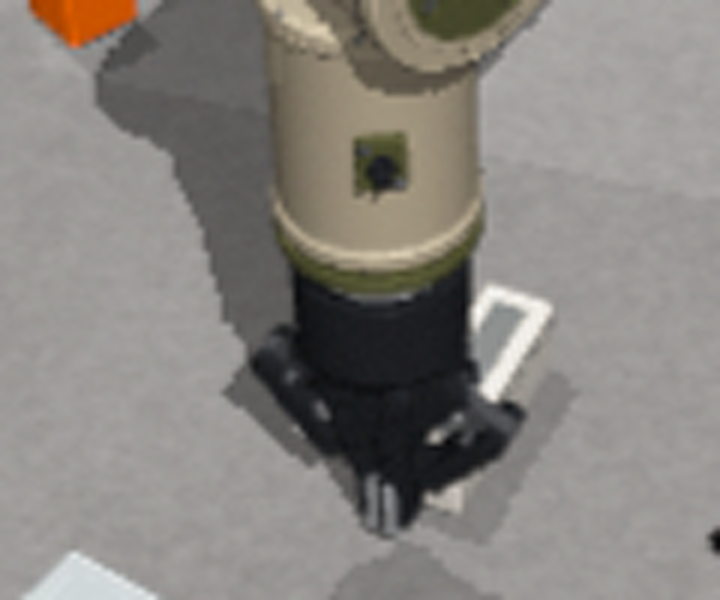

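Run:
```python
from m import *
c6=lambda L:[(230+(u+.5)/6-.5,130+(v+.5)/6-.5) for u,v in L]
for z in(0,10,20): print(z,p2w("scene",c6([(384,533)]),z))
print(w2p("scene",[[634.2,-88.2,z] for z in(0,10,20)]))
print("boxend bottom",p2w("scene",c3([(579,560),(630,575)]),0))
```

```text
0 [[ 6.29795385e+02 -9.65263742e+01  1.13686838e-13]]
10 [[636.33400977 -91.21331687  10.        ]]
20 [[642.8726343 -85.9002595  20.       ]]
[[295.01779333 220.71617936]
 [294.91000232 218.41580265]
 [294.80090255 216.08775815]]
boxend bottom [[ 606.51702106 -107.52791039    0.        ]
 [ 598.85487839  -77.20432398    0.        ]]
```

```bash
python3 -m jog '[[[-0.01,-0.001,0],[0,0,0],-1],[[-0.02,-0.0025,0],[0,0,0],-1],[[-0.027,-0.004,0],[0,0,0],-1],[[-0.034,-0.005,0],[0,0,0],-1],[[-0.041,-0.0065,0],[0,0,0],-1]]'
python3 -m jog '[[[-0.007,-0.001,0],[0,0,0],-1],[[-0.014,-0.0025,0],[0,0,0],-1],[[-0.021,-0.004,0],[0,0,0],-1],[[-0.028,-0.005,0],[0,0,0],-1],[[-0.035,-0.006,0],[0,0,0],-1]]'
python3 - <<'E'
from m import *
a=snap("scene","s12"); b=snap("top","t12")
A=cv2.resize(a[150:250,250:350],None,fx=4,fy=4,interpolation=cv2.INTER_CUBIC);B=cv2.resize(b[170:270,290:390],None,fx=4,fy=4,interpolation=cv2.INTER_CUBIC)
cv2.imwrite("pics/o16.png",np.hstack([A,B]))
E
```

```text
time: 26.35
tool_pos: [593.1, -94.7, -13.7]
tcp_rot: [72.4, 89.9, -7.4]
ft_force: [0.9, 1.4, 0.9]
finger_gap: 0.2
time: 26.77
tool_pos: [557.4, -100.7, -14.3]
tcp_rot: [83.7, 90.0, 3.9]
ft_force: [1.2, 0.1, 0.6]
finger_gap: 0.2
```

View pics/o16.png

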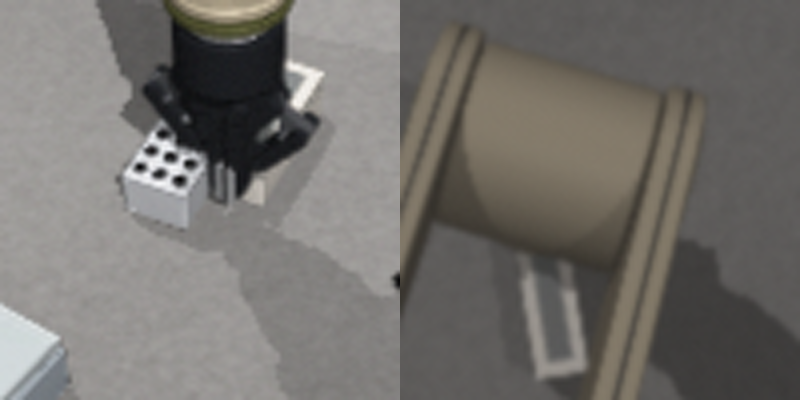

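Run:
```python
from m import *
q=lambda u,v:(290+(u-400+.5)/4-.5,170+(v+.5)/4-.5)
a=p2w("top",[q(587,371),q(540,379)],42);b=p2w("top",c1([(174,238),(125,248)]),42)
print(a,b,(a-b).mean(0)); e=a[1]-a[0]; print(np.degrees(np.arctan2(e[1],e[0])),np.linalg.norm(e))
```

```text
[[ 440.51008928 -138.03811155   42.        ]
 [ 434.61238781 -106.28062113   42.        ]] [[ 503.20457155 -128.35567703   42.        ]
 [ 495.86294548  -95.11528929   42.        ]] [-61.97251997 -10.42388318   0.        ]
100.5205782189071 32.30048111861072
```

Box has slid about 63 mm along (top view near end (327,264)), still parallel. Its centre is at about (490.5,-112), past the block's end. Backing off, then gripping across it.

```bash
python3 -m jog '[[[0.012,0.002,0],[0,0,0],-1],[[0.012,0.002,0.03],[0,0,0],-1],[[0.012,0.002,0.06],[0,0,0],-1],[[0.012,0.002,0.09],[0,0,0],0],[[-0.02,-0.002,0.1],[0,0,0],0.4]]'
python3 -m jog '[[[-0.03,-0.005,0],[0,0,0],0.4],[[-0.044,-0.009,0],[0,0,0],0.4],[[-0.044,-0.009,0],[0,0,0],0.4],[[-0.044,-0.009,0],[0,0,0],0.4]]'
python3 -m jog '[[[0,0,0],[0,0,0],0.4],[[0,0,0],[0,0,0],0.4],[[0,0,0],[0,0,0],0.4],[[0,0,0],[0,0,0],0.4]]'
```

```text
time: 27.28
tool_pos: [544.2, -103.2, 91.5]
tcp_rot: [67.9, 89.4, -11.9]
ft_force: [1.6, -0.9, 3.0]
finger_gap: 23.2
time: 27.62
tool_pos: [493.7, -111.7, 85.8]
tcp_rot: [79.6, 90.0, -0.2]
ft_force: [0.3, 0.2, 0.5]
finger_gap: 59.9
time: 27.95
tool_pos: [494.4, -111.4, 85.5]
tcp_rot: [-123.8, 90.0, 156.4]
ft_force: [-1.3, 0.1, -0.4]
finger_gap: 59.9
```

```bash
python3 -m jog '[[[-0.004,-0.001,-0.025],[0,0,0],0.4],[[-0.004,-0.001,-0.05],[0,0,0],0.4],[[-0.004,-0.001,-0.075],[0,0,0],0.4],[[-0.004,-0.001,-0.09],[0,0,0],0.4],[[-0.004,-0.001,-0.099],[0,0,0],0.4]]'
python3 -m jog '[[[0,0,0],[0,0,0],0.4],[[0,0,0],[0,0,0],0.4],[[0,0,0],[0,0,0],0],[[0,0,0],[0,0,0],-1],[[0,0,0],[0,0,0],-1]]' 45
python3 -m jog '[[[0,0,0],[0,0,0],-1],[[0,0,0],[0,0,0],-1],[[0,0,0],[0,0,0],-1],[[0,0,0],[0,0,0],-1]]' 45
```

```text
time: 28.37
tool_pos: [488.3, -111.8, -16.0]
tcp_rot: [-119.8, 89.8, 160.4]
ft_force: [0.1, -0.7, -0.2]
finger_gap: 59.9
time: 28.78
tool_pos: [491.6, -113.1, -11.6]
tcp_rot: [61.7, 89.8, -18.1]
ft_force: [-0.5, -0.6, 5.6]
finger_gap: 35.2
time: 29.12
tool_pos: [491.6, -113.1, -11.6]
tcp_rot: [62.7, 89.8, -17.1]
ft_force: [-0.0, -0.2, 6.2]
finger_gap: 35.0
```

```bash
python3 -m jog '[[[0,0,0.025],[0,0,0],-1],[[0,0,0.05],[0,0,0],-1],[[0,0,0.075],[0,0,0],-1],[[0,0.03,0.08],[0,0,-0.08],-1],[[0,0.06,0.08],[0,0,-0.16],-1]]' 50; python3 -m jog '[[[-0.001,0.03,0],[0,0,-0.06],-1],[[-0.002,0.06,0],[0,0,-0.109],-1],[[-0.003,0.09,0],[0,0,-0.109],-1],[[-0.003,0.12,0],[0,0,-0.109],-1],[[-0.003,0.12,0],[0,0,-0.109],-1]]'; python3 -m jog '[[[0,0,0],[0,0,0],-1],[[0,0,0],[0,0,0],-1],[[0,0,0],[0,0,0],-1],[[0,0,0],[0,0,0],-1]]'
```

```text
time: 29.53
tool_pos: [492.5, -53.5, 70.3]
tcp_rot: [75.8, 89.6, -13.5]
ft_force: [1.3, -0.0, -2.4]
finger_gap: 34.9
time: 29.95
tool_pos: [486.6, 71.9, 67.0]
tcp_rot: [174.0, 89.9, 79.0]
ft_force: [0.2, -1.2, -2.0]
finger_gap: 34.7
time: 30.28
tool_pos: [487.1, 66.4, 66.7]
tcp_rot: [-4.2, 90.0, -99.4]
ft_force: [0.1, -0.0, -1.7]
finger_gap: 35.2
```

```bash
python3 -m jog '[[[0.002,0.001,-0.02],[0,0,0],-1],[[0.002,0.001,-0.04],[0,0,0],-1],[[0.002,0.001,-0.058],[0,0,0],-1],[[0.002,0.001,-0.062],[0,0,0],-1],[[0.002,0.001,-0.062],[0,0,0],-1]]'; python3 -m jog '[[[0,0,0],[0,0,0],-1],[[0,0,0],[0,0,0],-1],[[0,0,0],[0,0,0],-1],[[0,0,0],[0,0,0],-1]]'
python3 - <<'E'
from m import *
a=snap("scene","s13"); b=snap("top","t13")
A=cv2.resize(a[170:250,330:410],None,fx=5,fy=5,interpolation=cv2.INTER_CUBIC);B=cv2.resize(b[205:285,220:300],None,fx=5,fy=5,interpolation=cv2.INTER_CUBIC)
cv2.imwrite("pics/o17.png",np.hstack([A,B]))
E
```

```text
time: 30.7
tool_pos: [487.3, 67.6, 3.1]
tcp_rot: [-82.1, 89.8, -177.3]
ft_force: [-0.7, -0.8, -0.4]
finger_gap: 35.2
time: 31.03
tool_pos: [490.0, 68.4, 5.9]
tcp_rot: [96.8, 89.9, 1.6]
ft_force: [-0.4, -0.7, -1.4]
finger_gap: 35.0
```

View pics/o17.png

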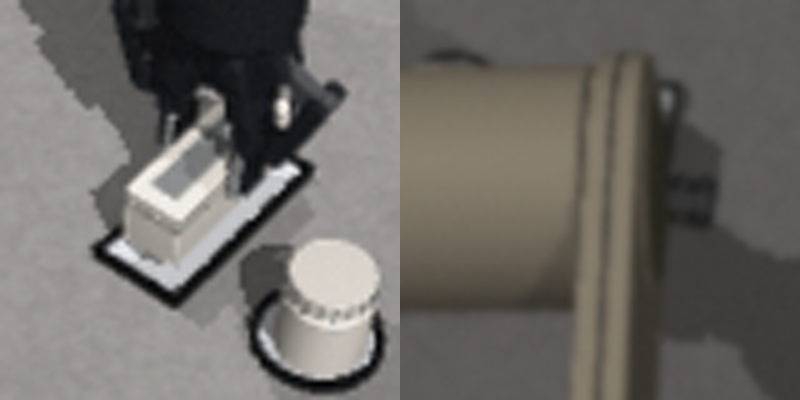

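Run:
```python
from m import *
q=lambda u,v:(330+(u+.5)/5-.5,170+(v+.5)/5-.5)
a=p2w("scene",[q(126,188),q(186,223)],59.5); n=p2w("scene",[q(95,250),q(176,306)],7)
print(a,n)
u=np.array([np.cos(np.radians(-5.2)),np.sin(np.radians(-5.2)),0])
print(a.mean(0)-55*u,n.mean(0)-66*u, p2w("scene",[q(95,250),q(176,306),q(314,168)],7)[[0,2]].mean(0))
```

```text
[[541.99772808  46.00694039  59.5       ]
 [544.80190557  85.00719661  59.5       ]] [[549.47079473  34.71164009   7.        ]
 [557.69221126  91.78565555   7.        ]]
[488.6261749   70.49186041  59.5       ] [487.85313268  69.23039811   7.        ] [487.32732452  69.54341494   7.        ]
```

Box is within 1–2 mm of the long nest's centre and aligned. Lowering and releasing.

```bash
python3 -m jog '[[[-0.001,-0.001,-0.005],[0,0,0],-1],[[-0.001,-0.001,-0.01],[0,0,0],-1],[[-0.001,-0.001,-0.014],[0,0,0],-1],[[-0.001,-0.001,-0.014],[0,0,0],-1],[[-0.001,-0.001,-0.014],[0,0,0],-1]]';python3 -m jog '[[[0,0,0],[0,0,0],-1],[[0,0,0],[0,0,0],-1]]'
```

```text
time: 31.55
tool_pos: [488.1, 67.4, -9.0]
tcp_rot: [16.2, 90.0, -79.0]
ft_force: [-4.9, -0.4, 7.4]
finger_gap: 35.1
time: 31.72
tool_pos: [488.2, 67.4, -9.0]
tcp_rot: [52.2, 90.0, -43.1]
ft_force: [-3.2, -0.7, 8.1]
finger_gap: 35.1
```

```bash
python3 -m jog '[[[0,0,0.001],[0,0,0],0],[[0,0,0.001],[0,0,0],0.3],[[0,0,0.001],[0,0,0],0.3],[[0,0,0.001],[0,0,0],0.3],[[0,0,0.01],[0,0,0],0.3]]'; python3 -m jog '[[[0,0,0.03],[0,0,0],0.3],[[0,0,0.06],[0,0,0],0.3],[[0,0,0.09],[0,0,0],0.3],[[0,-0.03,0.12],[0,0,0],0.4],[[0,-0.07,0.13],[0,0,0],0.4]]'
python3 -m jog '[[[0,-0.04,0],[0,0,0],0.4],[[0,-0.08,0],[0,0,0],0.4],[[0,-0.12,0],[0,0,0],0.4],[[0,-0.16,0],[0,0,0],0.4],[[0,-0.2,0],[0,0,0],0.4]]'
python3 -m jog '[[[0,-0.04,0],[0,0,0],0.4],[[0,-0.08,0],[0,0,0],0.4],[[0,-0.08,0],[0,0,0],0.4],[[0,-0.08,0],[0,0,0],0.4],[[0,-0.08,0],[0,0,0],0.4]]'
python3 - <<'E'
from m import *
a=snap("scene","s14"); b=snap("top","t14")
crop(a,340,180,500,300,5,"o18"); crop(b,135,190,295,280,5,"o19")
A=cv2.imread("pics/top0.png")[110:175,215:265].astype(int)-b[110:175,215:265]
print("plate diff",np.abs(A).mean())
E
```

```text
time: 32.13
tool_pos: [486.2, 67.4, -1.0]
tcp_rot: [-82.6, 89.8, -177.8]
ft_force: [-0.5, -0.2, -0.4]
finger_gap: 55.5
time: 32.55
tool_pos: [490.6, -1.1, 136.5]
tcp_rot: [96.4, 89.6, 1.4]
ft_force: [2.1, -0.3, 0.2]
finger_gap: 59.7
time: 32.97
tool_pos: [487.7, -204.4, 131.5]
tcp_rot: [71.5, 89.9, -23.7]
ft_force: [0.6, 0.8, -0.4]
finger_gap: 59.6
time: 33.38
tool_pos: [487.8, -282.2, 130.7]
tcp_rot: [-157.4, 90.0, 107.3]
ft_force: [0.8, 0.5, -1.4]
finger_gap: 60.1
plate diff 1.0317948717948717
```

View pics/o18.png

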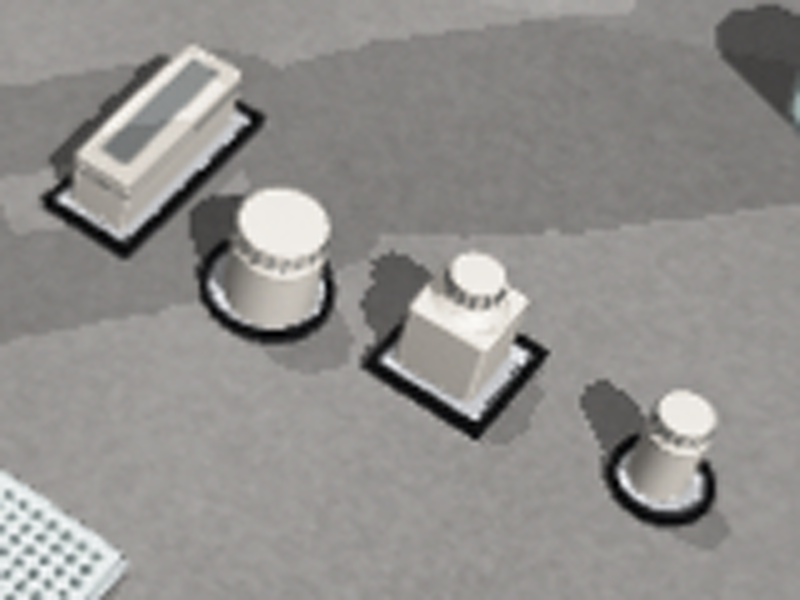

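View pics/o19.png

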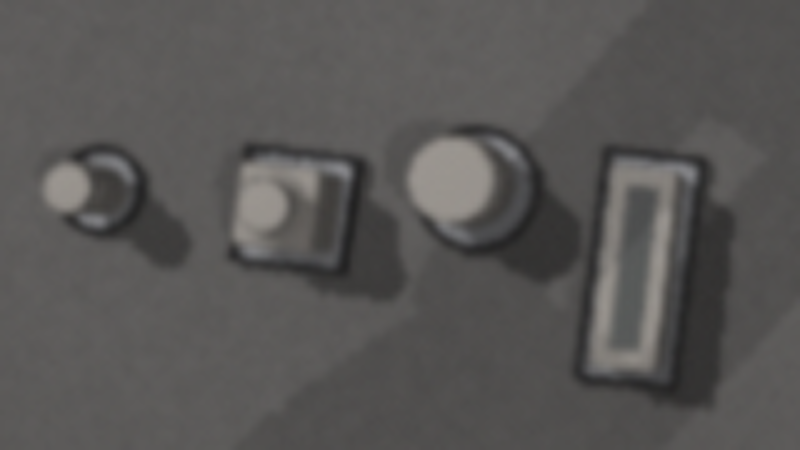

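View pics/t14.png

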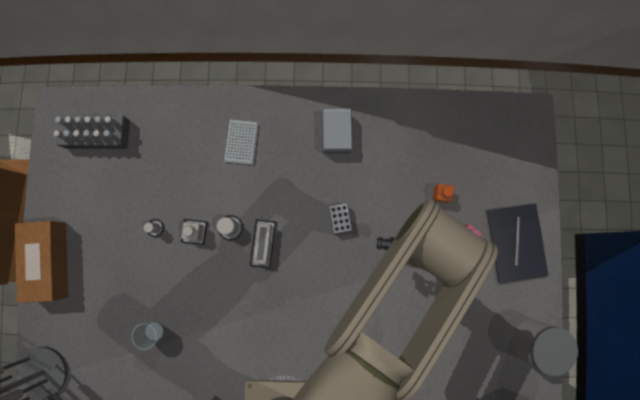

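All four parts stand upright inside their rims: box, jar, bottle and vial at o18 (160,140), (275,270), (465,330) and (670,460). The plate at (241,142) is unmoved and the gripper is clear. Handing in.

```bash
python3 -c "
from bench import order; print(order.hand_in())"
```

```text
the job is handed in; nothing more can be done
None
```

I placed the jar, vial, bottle and strip box, in that order, each in its own nest, and handed the job in at about 33 s. Before gripping the strip box across its 36 mm, I slid it about 63 mm along the cooling block with the shut fingers.

- **Final checks:** Both cameras show all four parts upright inside their rims. The estimated offsets from the nest centres were 1–3 mm. The microplate is unmoved and the gripper ended clear of everything.
- **Forces:** The vial, bottle and strip box touched down on their nest floors at about 7–11 N. I released the jar about 2 mm above its floor.
- **What disagreed:** The fingertips sit about 30–36 mm higher than the reported TCP height and the stated tool geometry imply. Because of this the first grasp closed on top of the jar's cap, at about 6 N. The jar didn't tip or move. I corrected the height from the pictures and the contact, so all later grasps used reported heights of about -9 to -15 mm.
- **Regrip and camera offset:** I set the jar down once and regripped it higher to clear the nest rim. The two cameras also differed by 2–4 mm in y, so I used the average.

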